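Grade bearing rings from rollers on a tilting sieve

TASK

The parts of some dismantled bearings lie mixed on the tilting sieve: separate them for inspection. Slide the catch pan fully home under the sieve's slotted end, tilt that end down until every roller has dropped into the pan while the rings stay on the sieve, then tip the sieve the other way so that all the rings slide into the ring tray. Finish by threading every ring down onto the rack's posts (no more than two on a post, lying flat), leaving the sieve level again and the pan, with all the rollers in it, drawn out completely from under the sieve on the side it came from; leave the bottle, mount and screwdriver alone.

Things in the scene. Friction and masses are not known exactly. Their poses are not given: they have to be found in the camera images.
- stand: Grey grading stand, fixed: two uprights 115 mm high, inner faces 146 mm apart, the sieve hinged between them. Origin on the bench midway between them, below the hinge. x: along the hinge axis; +y (robot's left): side of the sieve's slotted end, where the pan goes in; -y: its open end and the ring tray. Stop bar for the pan, 20 mm high, its face at y = -20 mm. Turned up to 7 degrees.
- sieve_mid (a point): Middle of the sieve's hinge axis, level with its floor's top, 100 mm above the bench; axes turn with the sieve. Steel tray 115 mm wide inside, walls 30 mm high. y from -90 to 0 mm: solid floor, no end wall (open end); y from 0 to +90 mm: four 5 mm rods along y, 19 mm gaps, then an end wall. Steel parts slide on it from about 0.25 rad of slope.
- sieve (a joint): Tilt of the sieve in rad: 0 level, positive = slotted (+y) end down, limit +0.45; negative = slotted end up and open end down, limit -0.75. A stiff friction hinge (0.7 N m, about 6 N at the handle bar): it stays where it is left.
- sieve_bar (a point): Middle of the sieve's handle, a round bar 10 mm thick, 114 mm long along x, on two legs over the slotted end's wall, 45 mm above the wall's top; in the sieve's axes at y = +91.5, z = +75 mm from sieve_mid. Moves with the sieve: pushed down, slotted end down; drawn up and over towards the open end, open end down.
- tray_mid (a point): Ring tray, fixed under the sieve's open end: middle of its flat slick grey floor, 4 mm above the bench. Flat floor 150 mm (x) by 110 mm (y), axes nearly the stand's; side walls reach 8 mm above the bench, the -y end wall 30 mm. From its +y edge a slick 82 mm long ramp (side walls 5 mm) rises to 32 mm, just below the fully tipped sieve's lip.
- pan_mid (a point): Loose copper-coloured catch pan, 0.5 kg: middle of its floor, 3 mm above its underside. Outside 128 mm (x) by 140 mm (y), walls 30 mm high, 3 mm thick. Its grip stands beyond its +y wall. Home against the stop, pan_mid is at x = 0, y = 50 mm in the stand's axes, with its y axis along the stand's.
- pan_grip (a point): Upper part of the pan's grey upright grip, a post 16 mm thick along the pan's x, 26 mm along its y, top 68 mm above the bench. This point is 13 mm below its top, at y = +100 mm from pan_mid.
- post_a (a point): Ring rack, fixed: an aluminium base 70 by 160 mm, 10 mm thick, with two upright steel posts 90 mm apart. This is the foot of one post, on the base's upper face, 10 mm above the bench; the post is 16 mm thick and 52 mm tall, with a tapered top. Room for two rings, one on the other. The y axis runs along the line of the posts.
- post_b (a point): Foot of the rack's other post, same as post_a.
- ring1_mid (a point): Bearing ring, plain steel (may be absent at a start): outside 50 mm, bore 32 mm, 20 mm thick, 0.18 kg; its centre, half-way up. z is the ring's axis.
- ring2_mid (a point): Bearing ring, plain steel (may be absent at a start): outside 50 mm, bore 32 mm, 20 mm thick, 0.18 kg; its centre, half-way up. z is the ring's axis.
- ring3_mid (a point): Bearing ring, plain steel (may be absent at a start): outside 50 mm, bore 32 mm, 20 mm thick, 0.18 kg; its centre, half-way up. z is the ring's axis.
- ring4_mid (a point): Bearing ring, plain steel (may be absent at a start): outside 50 mm, bore 32 mm, 20 mm thick, 0.18 kg; its centre, half-way up. z is the ring's axis.
- roller1_center (a point): Bearing roller, plain dark steel (may be absent): a short cylinder 12 mm thick and 12 mm long, 11 g; its centre.
- roller2_center (a point): Bearing roller, plain dark steel (may be absent): a short cylinder 12 mm thick and 12 mm long, 11 g; its centre.
- roller3_center (a point): Bearing roller, plain dark steel (may be absent): a short cylinder 12 mm thick and 12 mm long, 11 g; its centre.
- roller4_center (a point): Bearing roller, plain dark steel (may be absent): a short cylinder 12 mm thick and 12 mm long, 11 g; its centre.
- roller5_center (a point): Bearing roller, plain dark steel (may be absent): a short cylinder 12 mm thick and 12 mm long, 11 g; its centre.
- wash_mid (a point): White plastic bottle, 60 mm thick and 150 mm tall, half-way up. To be left alone.
- mount_center (a point): Grey specimen mount, a disc 30 mm across and 18 mm high; its centre. To be left alone.
- driver_grip (a point): Screwdriver lying on the bench; middle of its handle. To be left alone.
There are look-alikes about, which are no part of the job. Leave any red look-alike of the part that bears ring4_mid alone.

How it is judged:
By the outcome, as a careful person would: the job done as asked, in the order asked, and still so for the second after the job is handed in, with the robot touching nothing.
Of ring1, ring2, ring3, ring4 only 3 to 4 are there at a start; the rules pass over those that are not, and their reading is None.
Of roller1, roller2, roller3, roller4, roller5 only 3 to 5 are there at a start; the rules pass over those that are not, and their reading is None.
At some moment in a run one of pan, ring1, ring2, ring3, ring4 may be knocked a few centimetres aside while the robot is not near it.
Once in a run the grip may slacken for a moment while it holds something.
It also fails if it takes over 200 s, if anything falls off the work surface, if the arm or the gripper's body presses on something with over 40 N, if the wrist force passes 120 N, or if a joint passes its speed limit or range.

ROBOT

A 7-joint arm with a two-finger parallel gripper is mounted at the origin on the work surface. World frame = base frame: x ahead of the robot, y to its left, z up, the work surface at z = 0. Lengths are in mm, angles in rad, forces in N, time in s.
With the tool pointing down it reaches from about 425 to 875 mm from the base axis. Payload 8.4 kg.
Tool frame: the origin (TCP) lies midway between the tips of the shut fingers; the grasp point (between the pads) lies 19 mm behind it (bot.tcp_to_grasp is the distance from the TCP to the grasp point, in mm); z points along the fingers, y is the direction in which the jaws open and shut (so a half turn about z gives the same grasp; the last joint's range is limited). The gripper opens to 87 mm and grips with 3 to 60 N. Pads are 19 mm wide; open, the fingers measure 117 mm over their backs; the gripper's body (75 mm by 190 mm) begins 51 mm behind the grasp point.
Start: joints at [1.221, 0.333, 0.04, 1.465, -0.013, 1.343, -0.059], TCP at [161.295, -629.641, 222.546] pointing down, gripper open.
Joint ranges: [-2.58, 2.58], [-0.38, 2.09], [-1.3, 1.39], [0.25, 2.4], [-1.5, 4.64], [0.08, 2.09], [-2.65, 2.65]. Speed limits (rad/s): [2.22, 2.22, 2.79, 2.79, 3.14, 3.14, 3.14].

INTERFACE

Orientations are given as a unit quaternion [w, x, y, z].
In Python, from station import bot gives the robot as it stands.
- The arm moves only by the tool apply_moves, never from a script. Its argument "steps" is a list that holds one entry, the list of rows, each a list of 7 numbers: the finger opening in m, from 0 to 0.087, then the shift along the tool's x, y, z in m, then the turn, a rotation vector about the tool's x, y, z in degrees. In form: [[[jaw, x, y, z, wx, wy, wz], ...]]. A call has 1 to 10 rows; each row shifts and turns the commanded pose from where the row before left it, along the tool's axes as they then stand; what a row does not reach is not made up. A row lasts 1/12 s, in which the tool goes at most 41.7 mm and 7.16 degrees, less where a joint would pass 70% of its speed; a pose out of reach is approached as far as the arm can. A call with a gripper value outside its range is refused whole. The fingers move at their own pace and stop on an object; "force" is the grip in N (left out, the last holds). Time passes only in rows, so rows that do not move let the fingers close. It gives the time, the measured TCP pose, the force and the opening at its end, in the units of the state.
- bot.get_state(): the state, without advancing time (a new reading comes with each control period).
- bot.capture(name): name is "side" or "top" or "wrist"; returns the picture (400x640x3 uint8, red, green, blue); there is no depth.
- bot.camera_model(name): a dict with "fovy" (degrees; the focal length in pixels is half the picture's height over the tangent of half this angle, whatever the lens; pixels are square), "cx", "cy" (the principal point, pixels), "R" (3x3) and "t" (3): a world point X has camera coordinates R X + t; the wrist camera has in their place "mount" (4x4, takes a point from camera to tool coordinates, whose origin is the TCP and whose axes are the flange's). Camera axes: x right, y down, z forward; pixel columns grow to the right and rows downward; lengths in mm; the calibration is good to about 2 mm. The wrist camera is an equidistant fisheye: a pixel r from the principal point sees the ray r / f radians off the axis. A picture is of the moment at which its call begins: read the wrist's pose just before it. camera_model takes no time and is no camera call.
- bot.hand_in(): hands the job in, once; it reports no verdict.
Trained networks look in the newest picture that a camera, given by its name, has taken for a name from the list of things; names that differ only in an ending like _2 or _b are one class to them, and where a whole thing is asked for, a point or a joint stands for the part that bears it (a point fixed in the world has none). Each returns a list of dicts, best first, with "confidence" (0 to 1); they miss things now and then, are a little off and sometimes report something else, mostly with a low value. They report only what shows in the picture. A call takes as long as a camera call. They do not tell look-alikes from the thing itself.
- bot.spot_in(query, camera): "extent" ([centre column, centre row, width, height] in pixels, round what is visible of it).
- bot.regions_of(query, camera): "pixels" (400x640 bool, what is visible of it) and "extent" ([centre column, centre row, width, height] in pixels, round what is visible of it).
- bot.place_of(query, camera): "location" ([column, row] in pixels: a listed point, or the origin of a listed thing).
The state is a dict: "t": time; "qpos": joint angles; "joint_velocities": joint speeds; "effort": joint torques, N m; "tcp_pos": TCP position; "tool_rot": TCP orientation; "contact_force": force on the tool from outside, world axes, zero at the start; "ft_torque": the same for the moment, N m; "gripper_width": finger opening in mm.
Only numpy, scipy, OpenCV 4.12 (cv2) and the standard library are available. Lean on these libraries where they do the work, as an engineer would, in place of code of your own. Each camera call takes 0.05 s, during which the arm holds its last target. There are 200 camera calls.

## Working session

There is one attempt and no reset: what is moved stays moved. The work goes in short steps, Python scripts to look and compute and a tool call to move; the robot and the scene stay as the last step left them, time stands still between calls to the robot, and variables do not carry over. Pictures are saved under pics/ and viewed, about 12 in all and at most 16, crops included, and the job is handed in when it is done.

Besides the shell and the picture viewer there is one more tool, called after "Call:" as name(argument=value, ...) on one line, values as JSON. apply_moves: Moves the arm, as the interface text tells. Its arguments: {"type":"object","properties":{"steps":{"type":"array","items":{"type":"array","items":{"type":"array","items":{"type":"number"}}}},"force":{"type":"number"}},"required":["steps"]}

```bash
ls; mkdir -p pics
cat > h.py <<'E'
import numpy as np, cv2
from station import bot
from scipy.spatial.transform import Rotation as Ro
def save(c,n,img=None):
    im=bot.capture(c) if img is None else img
    cv2.imwrite(f'pics/{n}.png',im[:,:,::-1]); return im
def ray(cam,px,st=None):
    m=bot.camera_model(cam); f=200/np.tan(np.radians(m['fovy']/2))
    d=np.array([px[0]-m['cx'],px[1]-m['cy']],float)
    if cam!='wrist':
        R=np.array(m['R']);t=np.array(m['t']); v=np.r_[d/f,1]
        return -R.T@t, R.T@(v/np.linalg.norm(v))
    st=st or bot.get_state(); r=np.linalg.norm(d)+1e-9; th=r/f
    v=np.r_[d/r*np.sin(th),np.cos(th)]; M=np.array(m['mount'])
    q=st['tool_rot']; T=Ro.from_quat([q[1],q[2],q[3],q[0]]).as_matrix()
    return T@M[:3,3]+np.array(st['tcp_pos']), T@M[:3,:3]@v
def atz(cam,px,z,st=None):
    o,d=ray(cam,px,st); return o+d*(z-o[2])/d[2]
def proj(cam,X,st=None):
    m=bot.camera_model(cam); f=200/np.tan(np.radians(m['fovy']/2))
    if cam!='wrist':
        c=np.array(m['R'])@np.array(X)+np.array(m['t']); return np.r_[m['cx'],m['cy']]+f*c[:2]/c[2]
    st=st or bot.get_state(); q=st['tool_rot']; T=Ro.from_quat([q[1],q[2],q[3],q[0]]).as_matrix(); M=np.array(m['mount'])
    c=M[:3,:3].T@(T.T@(np.array(X)-st['tcp_pos'])-M[:3,3]); r=np.linalg.norm(c[:2]); th=np.arctan2(r,c[2])
    return np.r_[m['cx'],m['cy']]+f*th*c[:2]/r
def tri(pa,pb,ca='side',cb='top'):
    o1,d1=ray(ca,pa);o2,d2=ray(cb,pb); s=np.linalg.lstsq(np.c_[d1,-d2],o2-o1,rcond=None)[0]
    a=o1+d1*s[0];b=o2+d2*s[1]; return (a+b)/2,np.linalg.norm(a-b)
E
python3 - <<'E'
from h import *
np.set_printoptions(precision=3,suppress=True)
for c in('top','side'):
    save(c,c+'0'); m=bot.camera_model(c); print(c,m['fovy'],-np.array(m['R']).T@m['t'])
print(bot.camera_model('wrist'))
print(bot.get_state())
for c in('top','side'):
  for q in ['stand','sieve_mid','sieve_bar','tray_mid','pan_mid','pan_grip','post_a','ring1_mid','roller1_center']:
    print(c,q,[(np.round(d['location']).tolist(),round(d['confidence'],2)) for d in bot.place_of(q,c)[:7]])
E
```

```text
pics
top 43.22588345315113 [ 414.598    1.386 1302.536]
side 48.238109716764384 [289.264 516.323 852.9  ]
{'fovy': 65.70646984690485, 'cx': 317.6885600091624, 'cy': 198.66319156565254, 'mount': array([[   0.   ,   -0.965,   -0.262,   71.896],
       [   1.   ,    0.   ,    0.001,   -0.595],
       [  -0.001,   -0.262,    0.965, -161.637],
       [   0.   ,    0.   ,    0.   ,    1.   ]])}
{'t': 0.1, 'qpos': array([ 1.221,  0.334,  0.04 ,  1.466, -0.013,  1.343, -0.059]), 'joint_velocities': array([-0.001, -0.002, -0.001, -0.002,  0.001,  0.001,  0.   ]), 'effort': array([  0.004, -65.781,   1.339, -40.471,  -0.06 ,   0.041,   0.   ]), 'tcp_pos': array([ 161.174, -629.27 ,  221.757]), 'tool_rot': array([-0.001,  0.992,  0.125, -0.   ]), 'contact_force': array([-0.2  , -0.054, -0.124]), 'ft_torque': array([ 0.04 , -0.001, -0.058]), 'gripper_width': 86.95847743714387}
top stand [([332.0, 220.0], 0.72), ([297.0, 212.0], 0.4)]
top sieve_mid [([331.0, 211.0], 0.71), ([407.0, 221.0], 0.54)]
top sieve_bar [([294.0, 209.0], 0.85)]
top tray_mid [([408.0, 217.0], 0.84), ([254.0, 219.0], 0.46)]
top pan_mid [([257.0, 221.0], 0.82), ([294.0, 208.0], 0.44)]
top pan_grip [([211.0, 218.0], 0.82)]
top post_a [([392.0, 276.0], 0.78), ([426.0, 282.0], 0.74)]
top ring1_mid [([357.0, 200.0], 0.71)]
top roller1_center [([295.0, 211.0], 0.56)]
side stand [([346.0, 237.0], 0.84), ([347.0, 207.0], 0.61), ([350.0, 222.0], 0.57)]
side sieve_mid [([349.0, 221.0], 0.75), ([349.0, 207.0], 0.58)]
side sieve_bar [([329.0, 218.0], 0.81), ([384.0, 179.0], 0.46)]
side tray_mid [([384.0, 180.0], 0.96)]
side pan_mid [([327.0, 215.0], 0.65), ([300.0, 304.0], 0.59), ([267.0, 194.0], 0.57)]
side pan_grip [([272.0, 336.0], 0.65), ([270.0, 191.0], 0.45)]
side post_a [([429.0, 215.0], 0.78), ([348.0, 224.0], 0.63), ([445.0, 191.0], 0.6)]
side ring1_mid [([349.0, 180.0], 0.69), ([337.0, 189.0], 0.35)]
side roller1_center []
```

Run:
```python
import cv2
for c,(x0,x1,y0,y1) in (('top',(180,480,140,320)),('side',(200,500,130,355))):
    i=cv2.imread(f'pics/{c}0.png'); 
    cv2.imwrite(f'pics/{c}0c.png',cv2.resize(i[y0:y1,x0:x1],None,fx=2.6,fy=2.6,interpolation=cv2.INTER_CUBIC))
```

```text
(no output)
```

View pics/top0c.png

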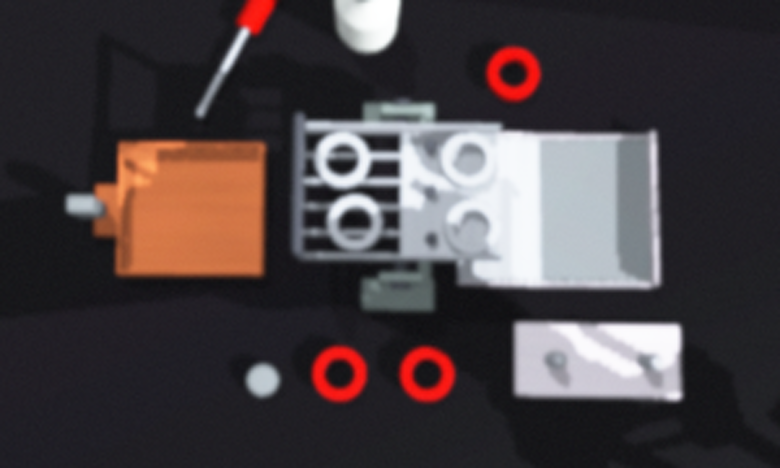

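View pics/side0c.png

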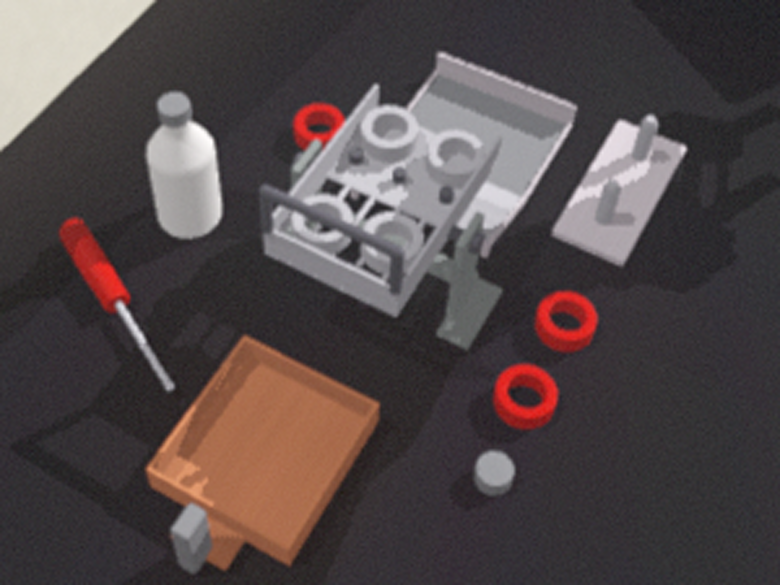

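The two views show four plain rings on the sieve (two on the slots), about four dark rollers on the solid floor, the copper pan out on the +y side, and the rack beyond. The three red rings are look-alikes.

Run:
```python
from h import *
np.set_printoptions(precision=1,suppress=True)
T=lambda x,y:(x/2.6+180,y/2.6+140)
S=lambda x,y:(x/2.6+200,y/2.6+130)
print('bar ends',atz('top',T(299,115),175),atz('top',T(299,258),175))
print('bar ends tri',tri(S(264,190),T(299,115)),tri(S(399,247),T(299,256)))
print('upr tops',atz('top',T(400,106),115),atz('top',T(398,272),115))
print('grip tri',tri(S(190,515),T(82,205)))
print('posts',tri(S(648,120),T(646,362)),tri(S(611,186),T(556,355)))
print('base corners',[atz('top',T(*p),10)[:2] for p in((515,322),(681,323),(682,398),(515,397))])
im=cv2.imread('pics/top0.png'); hsv=cv2.cvtColor(im,cv2.COLOR_BGR2HSV)
m=cv2.inRange(hsv,(5,90,60),(22,255,255)); m=cv2.morphologyEx(m,cv2.MORPH_OPEN,np.ones((17,17)))
c=max(cv2.findContours(m,0,2)[0],key=cv2.contourArea); r=cv2.minAreaRect(c); print(r)
b=cv2.boxPoints(r); print('pan rim',[atz('top',p,30)[:2] for p in b], np.mean([atz('top',p,30) for p in b],0))
print('tray corners',[atz('top',T(*p),8)[:2] for p in((541,139),(541,287))],[atz('top',T(*p),30)[:2] for p in((656,131),(660,286))])
for n,p in(('r1',(343,159)),('r2',(355,221)),('r3',(469,159)),('r4',(475,223))): print(n,atz('top',T(*p),120))
for q in('wash_mid','driver_grip','mount_center'):
  for c in('top',): 
    d=bot.place_of(q,c)[:1]; 
    if d: print(q,d[0]['location'],atz(c,d[0]['location'],75 if q[0]=='w' else 12))
```

```text
bar ends [617.6  60.2 175. ] [492.9  57.8 175. ]
bar ends tri (array([617.7,  60.2, 172.6]), np.float64(0.8639716464495395)) (array([497.8,  58.8, 179.5]), np.float64(7.361591833807112))
upr tops [638.  -29.4 115. ] [485.6 -28.9 115. ]
grip tri (array([548.7, 269.9,  70.4]), np.float64(2.557656528730849))
posts (array([ 408.9, -260.8,   67.5]), np.float64(1.5940326966018503)) (array([ 412.1, -179.6,   55.6]), np.float64(2.666124011306557))
base corners [array([ 444.7, -146.2]), array([ 446. , -307.9]), array([ 373.9, -307.4]), array([ 372.5, -146. ])]
((85.31199645996094, 155.21600341796875), (80.14067077636719, 117.52772521972656), 79.69515228271484)
pan rim [array([788.9, 790.5]), array([849.3, 490.2]), array([639.4, 439.7]), array([581.2, 733.3])] [714.7 613.4  30. ]
tray corners [array([ 626.4, -173. ]), array([ 479.2, -172.1])] [array([ 632.1, -282.7]), array([ 480.6, -283.7])]
r1 [587.4  22.2 120. ]
r2 [530.8  10.5 120. ]
r3 [588.8 -92.4 120. ]
r4 [530.4 -97.9 120. ]
wash_mid [320.5, 141.5] [744.9   3.8  75. ]
driver_grip [279.4, 138.2] [769.5 112.2  12. ]
mount_center [281.6, 286.5] [384.4  97.4  12. ]
```

Call:
apply_moves(steps=[[[0.087, 0, 0, 0, 0, 0, 7.15], [0.087, 0, 0, 0, 0, 0, 7.15], [0.087, 0.035, -0.02, -0.015, 0, 0, 0], [0.087, 0.035, -0.02, -0.015, 0, 0, 0], [0.087, 0.035, -0.02, -0.015, 0, 0, 0], [0.087, 0.035, -0.02, -0.015, 0, 0, 0], [0.087, 0.035, -0.02, -0.015, 0, 0, 0], [0.087, 0.035, -0.02, -0.015, 0, 0, 0], [0.087, 0.035, -0.02, -0.015, 0, 0, 0], [0.087, 0.035, -0.02, -0.015, 0, 0, 0]]])

```text
t: 1.98
tcp_pos: [433.7, -473.1, 339.8]
tool_rot: [0.0, 1.0, 0.0, 0.0]
contact_force: [0.8, 0.1, 0.3]
gripper_width: 87.3
```

Call:
apply_moves(steps=[[[0.087, 0.01, -0.037, 0, 0, 0, 0], [0.087, 0.01, -0.037, 0, 0, 0, 0], [0.087, 0.01, -0.037, 0, 0, 0, 0], [0.087, 0.01, -0.037, 0, 0, 0, 0], [0.087, 0.01, -0.037, 0, 0, 0, 0], [0.087, 0.01, -0.037, 0, 0, 0, 0], [0.087, 0.01, -0.037, 0, 0, 0, 0], [0.087, 0.01, -0.037, 0, 0, 0, 0], [0.087, 0.01, -0.037, 0, 0, 0, 0], [0.087, 0.01, -0.037, 0, 0, 0, 0]]])

```text
t: 2.82
tcp_pos: [532.0, -102.4, 339.1]
tool_rot: [0.0, 1.0, 0.001, 0.0]
contact_force: [0.2, -0.9, 0.4]
gripper_width: 86.8
```

Call:
apply_moves(steps=[[[0.087, 0, -0.03, 0, 0, 0, 0], [0.087, 0, -0.03, 0, 0, 0, 0], [0.087, 0, 0, 0, 0, 0, 0], [0.087, 0, 0, 0, 0, 0, 0]]])

```text
t: 3.15
tcp_pos: [531.9, -42.3, 339.1]
tool_rot: [0.0, 1.0, 0.002, 0.0]
contact_force: [-0.1, -0.5, 0.4]
gripper_width: 86.9
```

Run:
```python
from h import *
np.set_printoptions(precision=2,suppress=True)
st=bot.get_state(); print(st['t'],st['tcp_pos'],st['tool_rot'])
im=save('wrist','w1'); cv2.imwrite('pics/w1b.png',cv2.resize(im[:,:,::-1],None,fx=1.25,fy=1.25))
for q,z in (('sieve_bar',175),('sieve_mid',100),('pan_grip',55),('pan_mid',3),('post_a',10),('ring1_mid',112.5),('roller1_center',108),('tray_mid',4),('stand',0)):
    for d in bot.place_of(q,'wrist')[:6]: print(q,np.round(d['location']),round(d['confidence'],2),atz('wrist',d['location'],z,st))
```

```text
3.15 [531.89 -42.27 339.14] [0. 1. 0. 0.]
sieve_bar [222. 158.] 0.72 [560.3   63.27 175.  ]
sieve_bar [426. 146.] 0.59 [ 575.18 -160.59  175.  ]
sieve_mid [309. 151.] 0.59 [558.67 -30.27 100.  ]
pan_grip [130. 160.] 0.59 [547.43 267.09  55.  ]
pan_mid [191. 152.] 0.61 [550.5  174.54   3.  ]
pan_mid [222. 159.] 0.37 [537.12 117.37   3.  ]
pan_mid [272. 174.] 0.2 [510.3   32.01   3.  ]
post_a [442. 234.] 0.96 [ 405.36 -268.24   10.  ]
post_a [398. 232.] 0.77 [ 411.18 -181.6    10.  ]
post_a [359. 176.] 0.2 [ 508.8  -108.69   10.  ]
roller1_center [270. 130.] 0.69 [586.65  18.73 108.  ]
roller1_center [332. 182.] 0.5 [520.25 -60.69 108.  ]
tray_mid [426. 149.] 0.73 [ 556.23 -222.76    4.  ]
tray_mid [222. 162.] 0.4 [531.68 116.99   4.  ]
stand [311. 144.] 0.65 [560.23 -31.74   0.  ]
stand [130. 158.] 0.47 [544.05 304.48   0.  ]
```

View pics/w1b.png

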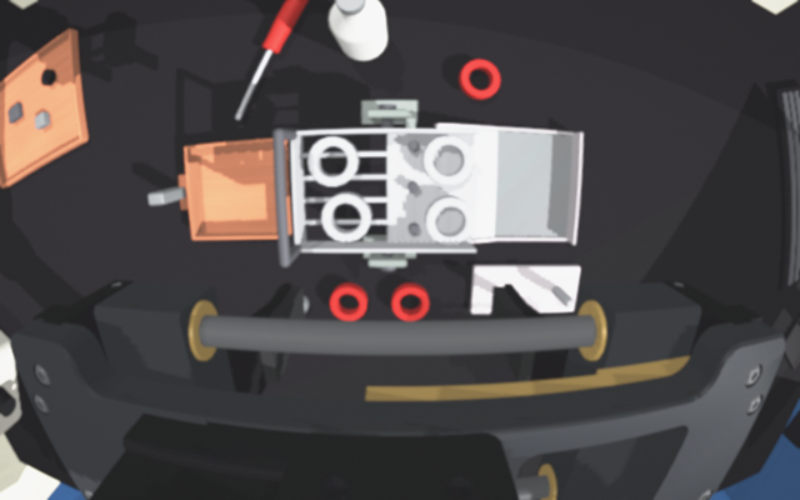

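The wrist view shows four rings, and three or four rollers on the solid floor. The sieve bar is at wrist px ~(229,158) and the pan grip at ~(130,158). There's also another copper tray far to the left, which I take for a look-alike.

Run:
```python
from h import *
np.set_printoptions(precision=1,suppress=True)
st=bot.get_state()
T=lambda x,y:(x/2.6+180,y/2.6+140)
W=lambda x,y,z:atz('wrist',(x/1.25,y/1.25),z,st)[:2]
print('pan rim top',[atz('top',T(*p),30)[:2] for p in((118,142),(265,142),(265,275),(117,275))])
print('bar',W(282,131,175),W(287,262,175))
print('wall top edges',W(303,131,130),W(440,127,130),W(303,245,130),W(470,249,130))
print('uprights inner', W(390,124,115),W(388,256,115), 'mid top', W(391,101,115),W(389,266,115))
print('tray end wall',W(581,133,30),W(577,244,30))
print('grip top',W(153,197,68),W(178,191,68),W(165,195,68))
print('pan left edge',W(185,147,30),W(192,240,30))
print('base',[W(*p,10) for p in((477,267),(579,266),(579,312))])
```

```text
pan rim top [array([614.6, 245.3]), array([616.4, 100.7]), array([486. ,  97.6]), array([484.1, 241.2])]
bar [618.9  53.8] [502.4  55.2]
wall top edges [619.9  46.1] [622.1 -84.9] [506.5  50.5] [ 502.4 -117.6]
uprights inner [625.3 -37.4] [490.8 -35. ] mid top [648.4 -38.4] [479.9 -36. ]
tray end wall [ 630.7 -282.4] [ 482.1 -288.3]
grip top [554.9 271.4] [560.5 230. ] [556.5 251.2]
pan left edge [615.6 237.9] [487.7 238.9]
base [array([ 444.4, -152.6]), array([ 444.3, -306.5]), array([ 371.2, -318.9])]
```

Call:
apply_moves(steps=[[[0.087, 0.0017, -0.0312, 0, 0, 0, 0], [0.087, 0.0017, -0.0312, 0, 0, 0, 0], [0.087, 0.0017, -0.0312, 0, 0, 0, 0], [0.087, 0.0017, -0.0312, 0, 0, 0, 0], [0.087, 0.0017, -0.0312, 0, 0, 0, 0], [0.087, 0.0017, -0.0312, 0, 0, 0, 0], [0.087, 0.0017, -0.0312, 0, 0, 0, 0], [0.087, 0.0017, -0.0312, 0, 0, 0, 0], [0.087, 0.0017, -0.0312, 0, 0, 0, 0], [0.087, 0.0017, -0.0312, 0, 0, 0, 0]]])

```text
t: 4.48
tcp_pos: [548.5, 269.0, 338.9]
tool_rot: [-0.0, 1.0, 0.0, 0.0]
contact_force: [0.0, -0.7, 0.2]
gripper_width: 86.7
```

Call:
apply_moves(steps=[[[0.087, 0, 0, 0, 0, 0, -7], [0.087, 0, 0, 0, 0, 0, -7], [0.087, 0, 0, 0, 0, 0, -7], [0.087, 0, 0, 0, 0, 0, -7], [0.087, 0, 0, 0, 0, 0, -7], [0.087, 0, 0, 0, 0, 0, -7], [0.087, 0, 0, 0, 0, 0, -7], [0.087, 0, 0, 0, 0, 0, -7], [0.087, 0, 0, 0, 0, 0, -7], [0.087, 0, 0, 0, 0, 0, -7]]])

```text
t: 5.32
tcp_pos: [548.6, 267.6, 338.8]
tool_rot: [-0.0, 0.817, 0.576, -0.0]
contact_force: [0.6, -0.2, -0.5]
gripper_width: 86.8
```

Call:
apply_moves(steps=[[[0.087, 0, 0, 0, 0, 0, -7], [0.087, 0, 0, 0, 0, 0, -7], [0.087, 0, 0, 0.03, 0, 0, -6], [0.087, 0, 0, 0.03, 0, 0, 0], [0.087, 0, 0, 0.03, 0, 0, 0], [0.087, 0, 0, 0.03, 0, 0, 0], [0.087, 0, 0, 0.03, 0, 0, 0], [0.087, 0, 0, 0, 0, 0, 0], [0.087, 0, 0, 0, 0, 0, 0]]])

```text
t: 6.07
tcp_pos: [548.0, 267.2, 188.2]
tool_rot: [-0.001, 0.707, 0.707, -0.001]
contact_force: [0.1, -0.2, 1.6]
gripper_width: 87.1
```

Run:
```python
from h import *
np.set_printoptions(precision=2,suppress=True)
st=bot.get_state(); print(st['t'],st['tcp_pos'],st['tool_rot'],st['qpos'])
im=save('wrist','w2')
for q,z in (('pan_grip',55),('pan_mid',3),('sieve_bar',175)):
    for d in bot.place_of(q,'wrist')[:3]: print(q,np.round(d['location']),round(d['confidence'],2),atz('wrist',d['location'],z,st))
```

```text
6.0667 [547.99 267.17 188.19] [-0.    0.71  0.71 -0.  ] [ 0.12  0.39 -0.82  1.58  0.29  1.31 -0.74]
pan_grip [321. 186.] 0.59 [551.38 271.31  55.  ]
pan_mid [317. 252.] 0.56 [546.59 176.63   3.  ]
```

View pics/w2.png

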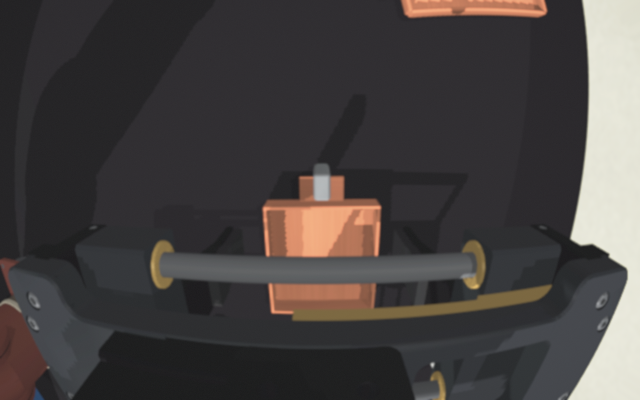

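The pan is square to the jaws, with its grip at px (321,183), i.e. world (550,271). I'll descend and grasp it.

Call:
apply_moves(steps=[[[0.087, 0.003, 0.002, 0.03, 0, 0, 0], [0.087, 0, 0, 0.03, 0, 0, 0], [0.087, 0, 0, 0.03, 0, 0, 0], [0.087, 0, 0, 0.03, 0, 0, 0], [0.087, 0, 0, 0.03, 0, 0, 0], [0, 0, 0, 0, 0, 0, 0], [0, 0, 0, 0, 0, 0, 0], [0, 0, 0, 0, 0, 0, 0], [0, 0, 0, 0, 0, 0, 0], [0, 0, 0, 0, 0, 0, 0]]], force=30)

```text
t: 7.1
tcp_pos: [551.8, 271.5, 41.2]
tool_rot: [0.001, 0.707, 0.707, 0.002]
contact_force: [-0.1, 0.3, -0.1]
gripper_width: 61.5
```

Call:
apply_moves(steps=[[[0, 0, 0, 0, 0, 0, 0], [0, 0, 0, 0, 0, 0, 0], [0, 0, 0, 0, 0, 0, 0], [0, 0, 0, 0, 0, 0, 0], [0, 0, 0, 0, 0, 0, 0], [0, 0, 0, 0, 0, 0, 0], [0, 0, 0, 0, 0, 0, 0]]])

```text
t: 7.68
tcp_pos: [550.5, 270.8, 38.8]
tool_rot: [0.0, 0.707, 0.708, 0.0]
contact_force: [1.4, -1.0, -1.4]
gripper_width: 15.7
```

Call:
apply_moves(steps=[[[0, -0.014, 0.0014, 0, 0, 0, 0], [0, -0.014, 0.0014, 0, 0, 0, 0], [0, -0.014, 0.0014, 0, 0, 0, 0], [0, -0.014, 0.0014, 0, 0, 0, 0], [0, -0.014, 0.0014, 0, 0, 0, 0], [0, -0.014, 0.001, 0, 0, 0, 0], [0, -0.014, 0.001, 0, 0, 0, 0], [0, -0.014, 0, 0, 0, 0, 0], [0, -0.014, 0, 0, 0, 0, 0], [0, -0.01, 0, 0, 0, 0, 0]]])

```text
t: 8.52
tcp_pos: [559.7, 133.2, 38.8]
tool_rot: [0.0, 0.707, 0.707, -0.0]
contact_force: [-0.1, 1.5, -1.5]
gripper_width: 15.6
```

Run:
```python
from h import *
np.set_printoptions(precision=2,suppress=True)
for c in('top','side'): save(c,c+'1')
a=cv2.resize(cv2.imread('pics/top1.png')[150:270,190:450],None,fx=3,fy=3,interpolation=2)
b=cv2.resize(cv2.imread('pics/side1.png')[150:330,230:430],None,fx=2,fy=2,interpolation=2)
cv2.imwrite('pics/a1.png',a)
```

```text
(no output)
```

View pics/a1.png

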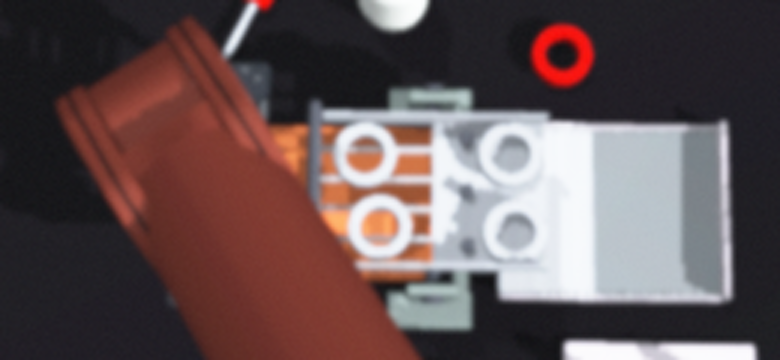

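The pan is under the grate between the uprights. Next I'll push on slowly until it meets the stop.

Call:
apply_moves(steps=[[[0, -0.004, 0, 0, 0, 0, 0], [0, -0.004, 0, 0, 0, 0, 0], [0, -0.003, 0, 0, 0, 0, 0], [0, -0.002, 0, 0, 0, 0, 0], [0, 0, 0, 0, 0, 0, 0]]])

```text
t: 9.03
tcp_pos: [559.6, 121.6, 38.7]
tool_rot: [-0.0, 0.707, 0.708, -0.0]
contact_force: [0.7, -0.5, -1.1]
gripper_width: 16.0
```

Call:
apply_moves(steps=[[[0, -0.002, 0, 0, 0, 0, 0], [0, -0.002, 0, 0, 0, 0, 0], [0, 0, 0, 0, 0, 0, 0]]])

```text
t: 9.28
tcp_pos: [559.7, 117.5, 38.8]
tool_rot: [0.0, 0.707, 0.707, -0.0]
contact_force: [0.3, 0.0, -1.5]
gripper_width: 15.7
```

Call:
apply_moves(steps=[[[0, -0.002, 0, 0, 0, 0, 0], [0, -0.002, 0, 0, 0, 0, 0], [0, 0, 0, 0, 0, 0, 0]]])

```text
t: 9.53
tcp_pos: [560.2, 116.9, 39.6]
tool_rot: [-0.001, 0.706, 0.708, 0.002]
contact_force: [2.1, 8.9, -0.6]
gripper_width: 15.7
```

Contact came at 117 mm with 9 N, which fits the stand origin at y≈-33. I'll seat the pan, release it and go to the bar.

Call:
apply_moves(steps=[[[0, -0.002, 0, 0, 0, 0, 0], [0, -0.001, 0, 0, 0, 0, 0], [0, 0, 0, 0, 0, 0, 0], [0.087, 0, 0, 0, 0, 0, 0], [0.087, 0, 0, 0, 0, 0, 0], [0.087, 0, 0, 0, 0, 0, 0], [0.087, 0, 0, 0, 0, 0, 0], [0.087, 0, 0, 0, 0, 0, 0], [0.087, 0.001, 0, -0.015, 0, 0, 0], [0.087, 0.001, 0, -0.03, 0, 0, 0]]])

```text
t: 10.37
tcp_pos: [557.4, 111.6, 81.2]
tool_rot: [-0.002, 0.707, 0.707, -0.002]
contact_force: [0.4, -0.2, -0.1]
gripper_width: 54.0
```

Call:
apply_moves(steps=[[[0.087, 0.005, 0, -0.03, 0, 0, 0], [0.087, 0.005, 0, -0.03, 0, 0, 0], [0.087, 0.005, 0, -0.03, 0, 0, 0], [0.087, 0, 0, -0.03, 0, 0, 0], [0.087, 0, 0, -0.03, 0, 0, 0], [0.087, 0, 0, -0.03, 0, 0, 0], [0.087, 0, 0, 0, 0, 0, 7], [0.087, 0, 0, 0, 0, 0, 7], [0.087, 0, 0, 0, 0, 0, 7], [0.087, 0, 0, 0, 0, 0, 7]]])

```text
t: 11.2
tcp_pos: [559.7, 127.4, 264.0]
tool_rot: [0.0, 0.859, 0.513, 0.0]
contact_force: [-0.8, -0.2, 0.1]
gripper_width: 86.7
```

Call:
apply_moves(steps=[[[0.087, 0, 0, 0, 0, 0, 7], [0.087, 0, 0, 0, 0, 0, 7], [0.087, 0, 0, 0, 0, 0, 7], [0.087, 0, 0, 0, 0, 0, 7], [0.087, 0, 0, 0, 0, 0, 7], [0.087, 0, 0, 0, 0, 0, 7], [0.087, 0, 0, 0, 0, 0, 6.5], [0.087, 0, 0, 0, 0, 0, 6.5], [0.087, 0, 0, 0, 0, 0, 6.5], [0.087, 0, 0, 0, 0, 0, 0]]])

```text
t: 12.03
tcp_pos: [559.6, 127.5, 263.8]
tool_rot: [0.0, 1.0, 0.002, -0.0]
contact_force: [-0.3, -1.3, -0.1]
gripper_width: 87.0
```

Run:
```python
from h import *
np.set_printoptions(precision=2,suppress=True)
st=bot.get_state(); print(st['t'],st['tcp_pos'],st['tool_rot'],st['gripper_width'])
for c in('top','side','wrist'): save(c,c+'2')
for q,z in (('pan_grip',55),('sieve_bar',175),('roller1_center',108)):
  for c in('top','wrist'):
    for d in bot.place_of(q,c)[:5]: print(q,c,np.round(d['location']),round(d['confidence'],2),atz(c,d['location'],z,st))
# level-arc table
for a in np.arange(0,0.46,.05):
    p=np.arctan2(75,91.5)-a; print(round(a,2),118.3*np.cos(p)-91.5,118.3*np.sin(p)-75)
```

```text
12.0333 [559.58 127.5  263.79] [ 0.  1.  0. -0.] 86.97144218016015
pan_grip wrist [328. 178.] 0.65 [556.85 115.31  55.  ]
pan_grip wrist [502. 168.] 0.39 [ 575.93 -125.4    55.  ]
sieve_bar top [293. 210.] 0.78 [559.11  62.68 175.  ]
sieve_bar wrist [394. 207.] 0.73 [556.11  62.39 175.  ]
0.0 -0.007713983206855346 -0.0063229370547759345
0.05 3.6260661635624274 -4.672753955202097
0.1 7.022080685620352 -9.51496646273965
0.15 10.171841315271976 -14.520857450174184
0.2 13.067475291306806 -19.677914797054704
0.25 15.701745036801768 -24.97324854575757
0.3 18.06806624929429 -30.393623119667538
0.35 20.160524358109384 -35.92549040522632
0.4 21.97388930770616 -41.55502361516083
0.45 23.50362863009282 -47.26815184825045
```

Call:
apply_moves(steps=[[[0.087, 0, 0.034, 0, 0, 0, 0], [0.087, 0, 0.033, 0, 0, 0, 0], [0.087, 0, 0, 0.036, 0, 0, 0], [0.087, 0, 0, 0.036, 0, 0, 0], [0.087, 0, 0, 0.036, 0, 0, 0], [0, 0, 0, 0, 0, 0, 0], [0, 0, 0, 0, 0, 0, 0], [0, 0, 0, 0, 0, 0, 0], [0, 0, 0, 0, 0, 0, 0], [0, 0, 0, 0, 0, 0, 0]]], force=25)

```text
t: 13.32
tcp_pos: [561.7, 61.3, 158.2]
tool_rot: [-0.0, 1.0, 0.005, 0.002]
contact_force: [0.4, 0.6, -0.5]
gripper_width: 61.3
```

Call:
apply_moves(steps=[[[0, 0, 0, 0, 0, 0, 0], [0, 0, 0, 0, 0, 0, 0], [0, 0, 0, 0, 0, 0, 0], [0, 0, 0, 0, 0, 0, 0], [0, 0, 0, 0, 0, 0, 0], [0, 0, 0, 0, 0, 0, 0], [0, 0, 0, 0, 0, 0, 0], [0, 0, 0, 0, 0, 0, 0]]])

```text
t: 13.98
tcp_pos: [560.3, 60.5, 155.8]
tool_rot: [0.0, 1.0, 0.005, -0.0]
contact_force: [0.1, 1.9, -0.2]
gripper_width: 8.9
```

Call:
apply_moves(steps=[[[0, 0, -0.0036, 0.0047, 0, 0, 0], [0, 0, -0.0034, 0.0048, 0, 0, 0], [0, 0, -0.0031, 0.005, 0, 0, 0], [0, 0, -0.0029, 0.0052, 0, 0, 0], [0, 0, -0.0026, 0.0053, 0, 0, 0], [0, 0, -0.0024, 0.0054, 0, 0, 0], [0, 0, -0.0021, 0.0055, 0, 0, 0], [0, 0, -0.0018, 0.0056, 0, 0, 0], [0, 0, -0.0008, 0.0029, 0, 0, 0], [0, 0, 0, 0, 0, 0, 0]]])

```text
t: 14.82
tcp_pos: [560.2, 83.0, 111.1]
tool_rot: [0.0, 1.0, 0.005, 0.0]
contact_force: [3.0, -2.7, -3.9]
gripper_width: 8.6
```

Call:
apply_moves(steps=[[[0, 0, 0, 0, 0, 0, 0], [0, 0, 0, 0, 0, 0, 0], [0, 0, 0, 0, 0, 0, 0], [0, 0, 0, 0, 0, 0, 0], [0, 0, 0, 0, 0, 0, 0], [0, 0, 0, 0, 0, 0, 0], [0, 0, 0, 0, 0, 0, 0], [0, 0, 0, 0, 0, 0, 0], [0, 0, 0, 0, 0, 0, 0], [0, 0, 0, 0, 0, 0, 0]]])

```text
t: 15.65
tcp_pos: [560.2, 83.0, 111.2]
tool_rot: [0.0, 1.0, 0.005, 0.0]
contact_force: [4.2, -3.4, -5.3]
gripper_width: 8.7
```

Run:
```python
from h import *
for c in('top','side','wrist'): save(c,c+'3')
a=cv2.resize(cv2.imread('pics/top3.png')[150:270,220:480],None,fx=3,fy=3,interpolation=2)
b=cv2.resize(cv2.imread('pics/side3.png')[150:280,270:530],None,fx=3,fy=3,interpolation=2)
cv2.imwrite('pics/a3.png',cv2.resize(np.vstack([a,b]),None,fx=.8,fy=.8,interpolation=3))
```

```text
(no output)
```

View pics/a3.png

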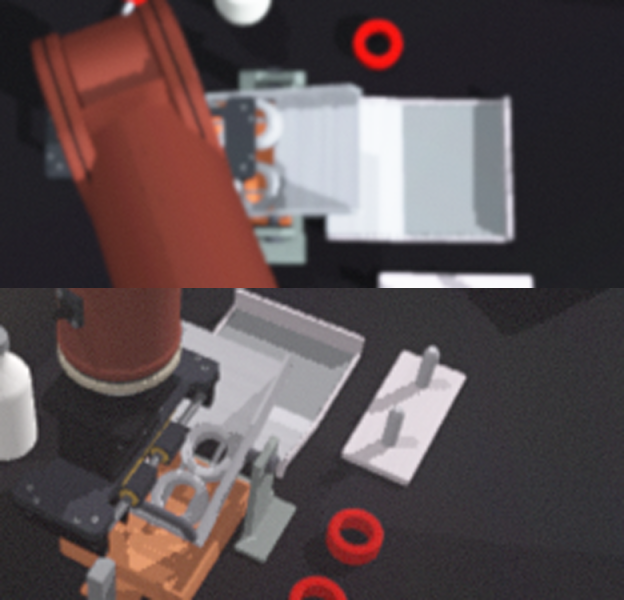

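The solid floor is now bare and the rings are down on the grate. I'll release and rise to check for rollers.

Call:
apply_moves(steps=[[[0.06, 0, 0, 0, 0, 0, 0], [0.06, 0, 0, 0, 0, 0, 0], [0.06, 0, 0, 0, 0, 0, 0], [0.06, 0, 0, -0.01, 0, 0, 0], [0.06, 0, 0, -0.03, 0, 0, 0], [0.06, 0, 0, -0.04, 0, 0, 0], [0.06, 0, 0, -0.04, 0, 0, 0], [0.06, -0.02, 0, -0.035, 0, 0, 0], [0.06, -0.02, 0, -0.03, 0, 0, 0], [0.06, -0.02, 0, -0.03, 0, 0, 0]]])

```text
t: 16.63
tcp_pos: [499.0, 83.9, 329.1]
tool_rot: [-0.0, 1.0, 0.006, 0.001]
contact_force: [0.6, -0.7, -0.5]
gripper_width: 58.9
```

Run:
```python
from h import *
np.set_printoptions(precision=2,suppress=True)
st=bot.get_state();print(st['tcp_pos'])
im=save('wrist','w4'); s=save('side','s4')
for c in('wrist','side'):
  for q in ('roller1_center','ring1_mid','sieve_bar','pan_grip'):
    print(c,q,[(np.round(d['location']),round(d['confidence'],2)) for d in bot.place_of(q,c)[:6]])
a=cv2.resize(cv2.imread('pics/w4.png')[40:260,240:500],(780,660),interpolation=2)
b=cv2.resize(cv2.imread('pics/s4.png')[180:270,280:400],(880,660),interpolation=2)
cv2.imwrite('pics/a4.png',cv2.resize(np.hstack([a,b]),(800,320),interpolation=3))
```

```text
[498.98  83.87 329.09]
wrist roller1_center []
wrist ring1_mid [(array([394., 104.]), 0.94)]
wrist sieve_bar [(array([318., 128.]), 0.97)]
wrist pan_grip [(array([294., 123.]), 0.78)]
side roller1_center [(array([428., 211.]), 0.4)]
side ring1_mid [(array([330., 206.]), 0.78)]
side sieve_bar [(array([322., 236.]), 0.63)]
side pan_grip [(array([312., 270.]), 0.87)]
```

View pics/a4.png

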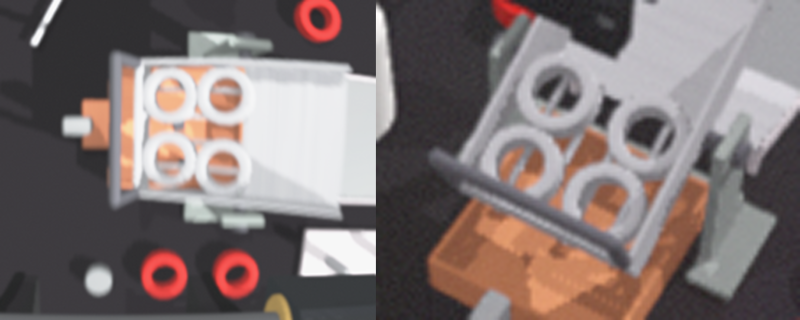

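Run:
```python
import cv2,numpy as np
w=cv2.imread('pics/w4.png');a=cv2.resize(w[70:115,270:335],(790,546),interpolation=2)
a=np.clip(a.astype(float)*1.3,0,255).astype('uint8')
cv2.imwrite('pics/a5.png',a)
```

```text
(no output)
```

View pics/a5.png

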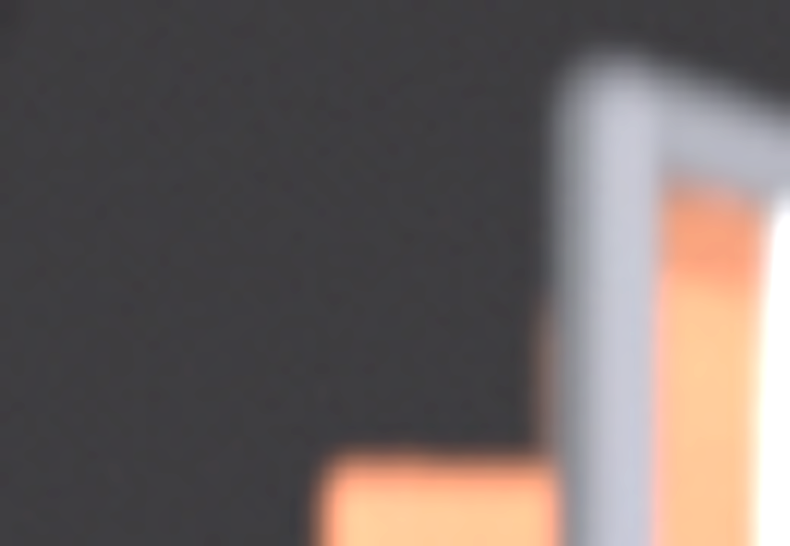

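Run:
```python
import cv2,numpy as np
w=cv2.imread('pics/w4.png');a=cv2.resize(w[80:180,318:438],(600,500),interpolation=2)
b=cv2.imread('pics/s4.png');print(b.shape)
cv2.imwrite('pics/a6.png',a)
```

```text
(400, 640, 3)
```

View pics/a6.png

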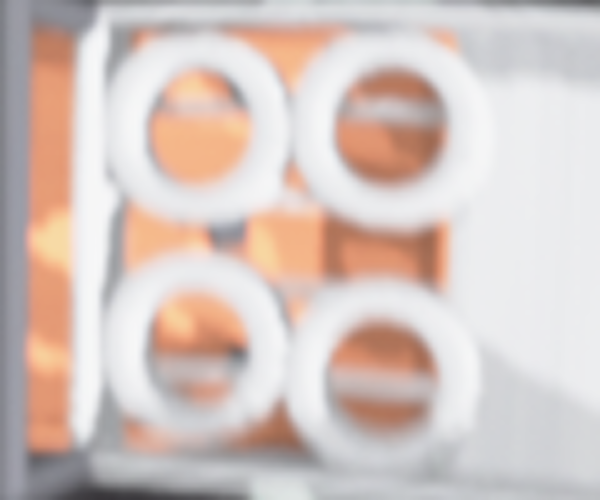

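Call:
apply_moves(steps=[[[0.06, 0, 0.03, 0.01, 0, 0, 0], [0.06, 0, 0.03, 0.01, 0, 0, 0], [0.06, 0, 0.03, 0.01, 0, 0, 0], [0.06, 0, 0, 0, 0, 0, 0]]])

```text
t: 17.47
tcp_pos: [500.0, -13.9, 293.4]
tool_rot: [0.001, 1.0, 0.001, -0.002]
contact_force: [0.2, -0.0, -1.0]
gripper_width: 60.2
```

Run:
```python
from h import *
np.set_printoptions(precision=1,suppress=True)
st=bot.get_state();print(st['tcp_pos']); im=save('wrist','w5')
# region of the grate: sieve pts y 0..90 at z 0 tilted .45
c,s=np.cos(.43),np.sin(.43)
P=lambda x,y,z:np.array([560+x,-33+y*c+z*s,100-y*s+z*c])
q=np.array([proj('wrist',P(*p),st) for p in((-57,0,0),(57,0,0),(57,90,0),(-57,90,0),(-57,0,30),(57,0,30))]);print(q)
x0,y0=q.min(0).astype(int)-8; x1,y1=q.max(0).astype(int)+8; print(x0,y0,x1,y1)
a=im[y0:y1,x0:x1,::-1]; k=min(760/(x1-x0),560/(y1-y0)); cv2.imwrite('pics/a7.png',cv2.resize(a,None,fx=k,fy=k,interpolation=2)); print(k)
```

```text
[500.  -13.9 293.4]
[[334.1 175.1]
 [334.9  76.7]
 [267.8  81.1]
 [269.2 169.6]
 [323.9 180. ]
 [324.4  73.4]]
259 65 342 187
4.590163934426229
```

View pics/a7.png

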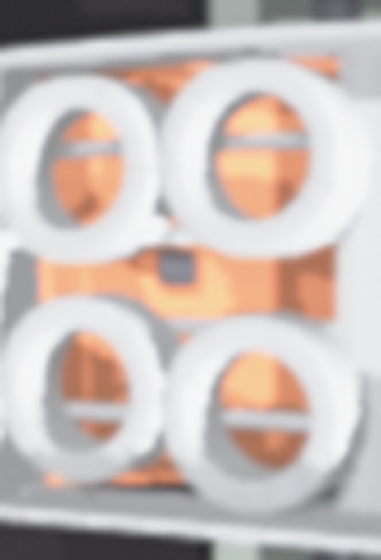

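Run:
```python
from h import *
np.set_printoptions(precision=1,suppress=True)
s2=bot.get_state(); s1=dict(s2); s1['tcp_pos']=np.array([498.98,83.87,329.09]); s1['tool_rot']=[0,1,.006,.001]
def tr(p1,p2):
    o1,d1=ray('wrist',p1,s1);o2,d2=ray('wrist',p2,s2); s=np.linalg.lstsq(np.c_[d1,-d2],o2-o1,rcond=None)[0]
    return o1+d1*s[0],o2+d2*s[1]
print('roller',tr((363.6,126.4),(297.6,122.7)))
print('ringUL ctr',tr((318+198/5,80+128/5),(259+82/4.59,65+168/4.59)))
```

```text
roller (array([558.5,  17. ,  33.7]), array([562.9,  17. ,  33.6]))
ringUL ctr (array([586.2,  35.9, 105. ]), array([588.9,  35.8, 105.1]))
```

The lone visible roller triangulates to well below the sieve (z≈34 raw, about 20 after bias), so it's in the pan. All four bores are clear. Next I'll regrip the bar and tip it quickly, so the lip is down before the rings arrive.

Call:
apply_moves(steps=[[[0.06, 0.03, -0.035, 0, 0, 0, 0], [0.06, 0.03, -0.035, 0, 0, 0, 0], [0.06, 0, -0.027, 0.01, 0, 0, 0], [0.06, 0, 0, 0.035, 0, 0, 0], [0.06, 0, 0, 0.035, 0, 0, 0], [0.06, 0, 0, 0.035, 0, 0, 0], [0.06, 0, 0, 0.035, 0, 0, 0], [0.06, 0, 0, 0.032, 0, 0, 0], [0, 0, 0, 0, 0, 0, 0], [0, 0, 0, 0, 0, 0, 0]]], force=45)

```text
t: 18.35
tcp_pos: [553.3, 84.6, 113.7]
tool_rot: [-0.0, 1.0, 0.006, -0.002]
contact_force: [0.7, -0.5, 1.1]
gripper_width: 53.4
```

Call:
apply_moves(steps=[[[0, 0, 0, 0, 0, 0, 0], [0, 0, 0, 0, 0, 0, 0], [0, 0, 0, 0, 0, 0, 0], [0, 0, 0, 0, 0, 0, 0], [0, 0, 0, 0, 0, 0, 0], [0, 0, 0, 0, 0, 0, 0], [0, 0, 0, 0, 0, 0, 0]]])

```text
t: 18.93
tcp_pos: [554.5, 83.0, 114.7]
tool_rot: [0.0, 1.0, 0.005, 0.0]
contact_force: [-1.1, 3.9, 4.2]
gripper_width: 8.3
```

Run:
```python
import numpy as np
f=lambda a:np.array([118.3*np.cos(.6867-a),118.3*np.sin(.6867-a)])
L=[.425,.36,.29,.22,.14,.07,0,-.1,-.28,-.46,-.64,-.74]
for a,b in zip(L,L[1:]): print(b,np.round(f(b)-f(a),1),np.round(f(b)-f(0),1))
```

```text
0.36 [-2.2  7.4] [ 20.6 -37. ]
0.29 [-2.9  7.7] [ 17.6 -29.3]
0.22 [-3.5  7.5] [ 14.2 -21.8]
0.14 [-4.6  8.3] [  9.6 -13.5]
0.07 [-4.5  6.9] [ 5.  -6.6]
0 [-5.   6.6] [0. 0.]
-0.1 [-7.9  8.8] [-7.9  8.8]
-0.28 [-16.3  13.6] [-24.3  22.4]
-0.46 [-18.5  10.5] [-42.8  32.8]
-0.64 [-20.1   7. ] [-62.9  39.8]
-0.74 [-11.6   2.3] [-74.5  42.1]
```

Call:
apply_moves(steps=[[[0, 0, 0.0022, -0.0074, 0, 0, 0], [0, 0, 0.0029, -0.0077, 0, 0, 0], [0, 0, 0.0035, -0.0075, 0, 0, 0], [0, 0, 0.0046, -0.0083, 0, 0, 0], [0, 0, 0.0045, -0.0069, 0, 0, 0], [0, 0, 0.005, -0.0066, 0, 0, 0]]])

```text
t: 19.43
tcp_pos: [554.4, 61.8, 158.1]
tool_rot: [-0.001, 1.0, 0.005, -0.0]
contact_force: [5.6, 2.2, -13.9]
gripper_width: 8.5
```

Call:
apply_moves(steps=[[[0, 0, 0.0079, -0.0088, 0, 0, 0], [0, 0, 0.0163, -0.0136, 0, 0, 0], [0, 0, 0.0185, -0.0105, 0, 0, 0], [0, 0, 0.0201, -0.007, 0, 0, 0], [0, 0, 0.0116, -0.0023, 0, 0, 0], [0, 0, 0, 0, 0, 0, 0], [0, 0, 0, 0, 0, 0, 0], [0, 0, 0, 0, 0, 0, 0], [0, 0, 0, 0, 0, 0, 0], [0, 0, 0, 0, 0, 0, 0]]])

```text
t: 20.27
tcp_pos: [555.0, -12.8, 203.6]
tool_rot: [0.0, 1.0, 0.005, 0.0]
contact_force: [-10.8, -1.1, 20.7]
gripper_width: 8.8
```

Run:
```python
from h import *
np.set_printoptions(precision=1,suppress=True)
st=bot.get_state();print(st['t'],st['tcp_pos'],st['gripper_width'],st['contact_force'])
for c in('top','side'): save(c,c+'6')
a=cv2.resize(cv2.imread('pics/top6.png')[150:300,280:480],(800,600),interpolation=2)
b=cv2.resize(cv2.imread('pics/side6.png')[130:280,280:480],(800,600),interpolation=2)
cv2.imwrite('pics/a8.png',cv2.resize(np.hstack([a,b]),(800,300),interpolation=3))
```

```text
20.2667 [555.  -12.8 203.6] 8.801536052267142 [-10.8  -1.1  20.7]
```

View pics/a8.png

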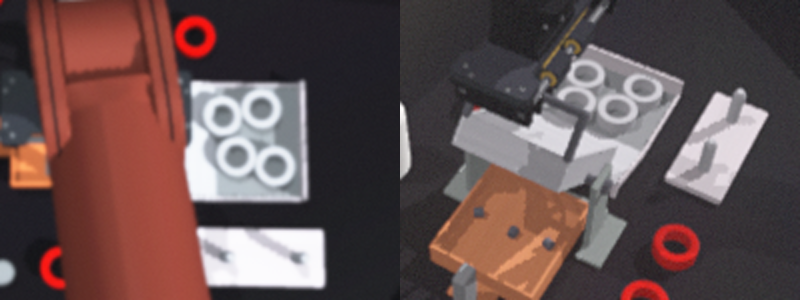

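All four rings are lying in the ring tray and three rollers show in the pan. I'll bring the sieve back to level along the reversed arc.

Call:
apply_moves(steps=[[[0, 0, -0.0116, 0.0023, 0, 0, 0], [0, 0, -0.0101, 0.0035, 0, 0, 0], [0, 0, -0.01, 0.0035, 0, 0, 0], [0, 0, -0.0185, 0.0105, 0, 0, 0], [0, 0, -0.0163, 0.0136, 0, 0, 0], [0, 0, -0.0079, 0.0088, 0, 0, 0], [0, 0, 0, 0, 0, 0, 0], [0, 0, 0, 0, 0, 0, 0], [0, 0, 0, 0, 0, 0, 0]]])

```text
t: 21.12
tcp_pos: [555.2, 61.9, 158.7]
tool_rot: [-0.001, 1.0, 0.005, 0.001]
contact_force: [4.6, 2.1, -4.0]
gripper_width: 8.6
```

Run:
```python
from h import *
np.set_printoptions(precision=1,suppress=True)
st=bot.get_state();print(st['t'],st['tcp_pos'],st['gripper_width'],st['contact_force'])
```

```text
21.1167 [555.2  61.9 158.7] 8.620829412120624 [ 4.6  2.1 -4. ]
```

Call:
apply_moves(steps=[[[0, 0, 0.0012, -0.0015, 0, 0, 0], [0, 0, 0, 0, 0, 0, 0], [0.06, 0, 0, 0, 0, 0, 0], [0.06, 0, 0, 0, 0, 0, 0], [0.06, 0, 0, 0, 0, 0, 0], [0.06, 0, 0, -0.02, 0, 0, 0], [0.06, 0, 0, -0.035, 0, 0, 0], [0.06, 0, 0, -0.035, 0, 0, 0], [0.06, 0, -0.03, -0.02, 0, 0, 0], [0.06, 0, -0.03, 0, 0, 0, 0]]])

```text
t: 21.95
tcp_pos: [556.1, 119.1, 275.5]
tool_rot: [-0.0, 1.0, 0.003, 0.003]
contact_force: [1.4, 2.0, -0.3]
gripper_width: 53.5
```

Call:
apply_moves(steps=[[[0.087, 0, 0, 0, 0, 0, -7], [0.087, 0, 0, 0, 0, 0, -7], [0.087, 0, 0, 0, 0, 0, -7], [0.087, 0, 0, 0, 0, 0, -7], [0.087, 0, 0, 0, 0, 0, -7], [0.087, 0, 0, 0, 0, 0, -7], [0.087, 0, 0, 0, 0, 0, -7], [0.087, 0, 0, 0, 0, 0, -7], [0.087, 0, 0, 0, 0, 0, -7], [0.087, 0, 0, 0, 0, 0, -7]]])

```text
t: 22.78
tcp_pos: [553.7, 119.6, 270.2]
tool_rot: [-0.0, 0.815, 0.58, -0.0]
contact_force: [-0.8, 0.0, -0.3]
gripper_width: 87.0
```

Call:
apply_moves(steps=[[[0.087, 0, 0, 0, 0, 0, -7], [0.087, 0, 0, 0, 0, 0, -7], [0.087, 0, 0, 0, 0, 0, -6.3], [0.087, 0, 0, 0, 0, 0, 0], [0.087, 0, 0, 0, 0, 0, 0]]])

```text
t: 23.2
tcp_pos: [553.8, 119.6, 270.2]
tool_rot: [-0.0, 0.703, 0.711, -0.0]
contact_force: [-0.6, -0.1, -0.3]
gripper_width: 87.0
```

Run:
```python
from h import *
np.set_printoptions(precision=1,suppress=True)
st=bot.get_state();print(st['t'],st['tcp_pos'],st['gripper_width'],st['tool_rot'])
im=save('wrist','w7');s=save('side','s7'); save('top','t7')
for c in('wrist','side','top'):
  for q,z in(('pan_grip',55),('sieve_bar',175),('pan_mid',3)): print(c,q,[(np.round(d['location']),round(d['confidence'],2),atz(c,d['location'],z,st)) for d in bot.place_of(q,c)[:2]])
# shift of the bar between side0 and now by template matching
a=cv2.imread('pics/side0.png',0);b=cv2.imread('pics/s7.png',0)
for n,(x0,x1,y0,y1) in {'right wall top':(370,396,175,225),'left wall':(325,350,160,195),'upright fixed':(370,395,225,265)}.items():
    r=cv2.matchTemplate(b[y0-8:y1+8,x0-8:x1+8],a[y0:y1,x0:x1],cv2.TM_CCOEFF_NORMED); print(n,cv2.minMaxLoc(r)[1],np.array(cv2.minMaxLoc(r)[3])-8)
k=np.hstack([cv2.imread('pics/side0.png')[160:280,290:410],cv2.imread('pics/s7.png')[160:280,290:410]])
cv2.imwrite('pics/a9.png',cv2.resize(k,(800,400),interpolation=2))
```

```text
23.2 [553.8 119.6 270.2] 87.04464596945301 [-0.   0.7  0.7 -0. ]
wrist pan_grip [(array([323., 177.]), 0.83, array([561.1, 117.2,  55. ])), (array([321., 264.]), 0.74, array([560. ,  -3.5,  55. ]))]
wrist sieve_bar [(array([320., 264.]), 0.92, array([556.9,  59.3, 175. ]))]
wrist pan_mid [(array([322., 235.]), 0.87, array([561.4,  18.3,   3. ]))]
side pan_grip [(array([312., 271.]), 0.73, array([557.6, 123.2,  55. ]))]
side sieve_bar [(array([328., 214.]), 0.89, array([557.8,  58.7, 175. ]))]
side pan_mid [(array([333., 251.]), 0.59, array([562.2,  27.9,   3. ]))]
top pan_grip []
top sieve_bar [(array([294., 213.]), 0.69, array([552.8,  60.8, 175. ])), (array([394., 276.]), 0.58, array([ 415.6, -162.2,  175. ]))]
top pan_mid [(array([314., 218.]), 0.87, array([561.5,  17.2,   3. ])), (array([417., 206.]), 0.42, array([ 594.7, -249.4,    3. ]))]
right wall top 0.6124566793441772 [0 1]
left wall 0.7279101014137268 [ 8 -8]
upright fixed 0.9058190584182739 [0 0]
```

View pics/a9.png

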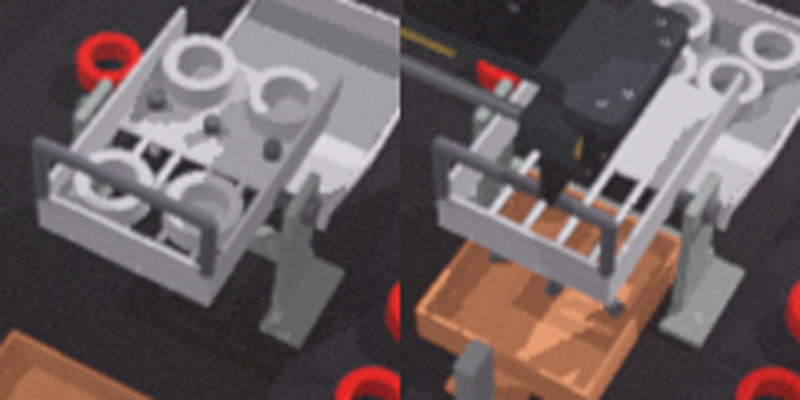

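The sieve matches its first picture: the bar's left end is at px (440,145) against (40,145), and the wall corners agree too. Three rollers show in the pan, which is still home. I'll grasp the pan's grip.

Call:
apply_moves(steps=[[[0.087, -0.002, 0.0065, 0.033, 0, 0, 0], [0.087, 0, 0, 0.04, 0, 0, 0], [0.087, 0, 0, 0.04, 0, 0, 0], [0.087, 0, 0, 0.04, 0, 0, 0], [0.087, 0, 0, 0.04, 0, 0, 0], [0.087, 0, 0, 0.04, 0, 0, 0], [0, 0, 0, 0, 0, 0, 0], [0, 0, 0, 0, 0, 0, 0], [0, 0, 0, 0, 0, 0, 0], [0, 0, 0, 0, 0, 0, 0]]], force=35)

```text
t: 24.63
tcp_pos: [562.4, 118.6, 40.3]
tool_rot: [0.001, 0.702, 0.712, 0.002]
contact_force: [0.2, -0.2, -0.5]
gripper_width: 67.7
```

Call:
apply_moves(steps=[[[0, 0, 0, 0, 0, 0, 0], [0, 0, 0, 0, 0, 0, 0], [0, 0, 0, 0, 0, 0, 0], [0, 0, 0, 0, 0, 0, 0], [0, 0, 0, 0, 0, 0, 0], [0, 0, 0, 0, 0, 0, 0], [0, 0, 0, 0, 0, 0, 0], [0, 0, 0, 0, 0, 0, 0]]])

```text
t: 25.3
tcp_pos: [560.4, 117.9, 37.3]
tool_rot: [-0.0, 0.702, 0.712, -0.0]
contact_force: [-2.0, -0.4, 1.5]
gripper_width: 15.6
```

Call:
apply_moves(steps=[[[0, 0.004, 0, 0, 0, 0, 0], [0, 0.008, 0, 0, 0, 0, 0], [0, 0.012, 0, 0, 0, 0, 0], [0, 0.012, 0, 0, 0, 0, 0], [0, 0.012, 0, 0, 0, 0, 0], [0, 0.012, 0, 0, 0, 0, 0], [0, 0.012, 0, 0, 0, 0, 0], [0, 0.012, 0, 0, 0, 0, 0], [0, 0.008, 0, 0, 0, 0, 0], [0, 0.006, 0, 0, 0, 0, 0]]])

```text
t: 26.13
tcp_pos: [558.6, 217.6, 37.3]
tool_rot: [-0.0, 0.701, 0.713, -0.0]
contact_force: [0.5, -3.2, 1.3]
gripper_width: 15.7
```

Call:
apply_moves(steps=[[[0, 0.008, 0, 0, 0, 0, 0], [0, 0.012, 0, 0, 0, 0, 0], [0, 0.012, 0, 0, 0, 0, 0], [0, 0.012, 0, 0, 0, 0, 0], [0, 0.012, 0, 0, 0, 0, 0], [0, 0.008, 0, 0, 0, 0, 0], [0, 0.004, 0, 0, 0, 0, 0], [0, 0, 0, 0, 0, 0, 0]]])

```text
t: 26.8
tcp_pos: [557.4, 286.1, 37.4]
tool_rot: [-0.001, 0.701, 0.713, 0.001]
contact_force: [-0.3, 1.5, -1.3]
gripper_width: 15.8
```

Call:
apply_moves(steps=[[[0.087, 0, 0, 0, 0, 0, 0], [0.087, 0, 0, 0, 0, 0, 0], [0.087, 0, 0, 0, 0, 0, 0], [0.087, 0, 0, 0, 0, 0, 0], [0.087, 0, 0, 0, 0, 0, 0], [0.087, 0, 0, -0.02, 0, 0, 0], [0.087, 0, 0, -0.04, 0, 0, 0], [0.087, 0, 0, -0.04, 0, 0, 0], [0.087, 0, 0, -0.04, 0, 0, 0], [0.087, 0, 0, -0.04, 0, 0, 0]]])

```text
t: 27.63
tcp_pos: [557.7, 283.7, 219.4]
tool_rot: [0.0, 0.702, 0.712, 0.0]
contact_force: [0.9, 0.4, -0.5]
gripper_width: 74.3
```

Call:
apply_moves(steps=[[[0.087, 0, 0, -0.03, 0, 0, 7], [0.087, 0, 0, 0, 0, 0, 7], [0.087, 0, 0, 0, 0, 0, 7], [0.087, 0, 0, 0, 0, 0, 7], [0.087, 0, 0, 0, 0, 0, 7], [0.087, 0, 0, 0, 0, 0, 7], [0.087, 0, 0, 0, 0, 0, 7], [0.087, 0, 0, 0, 0, 0, 7], [0.087, 0, 0, 0, 0, 0, 7], [0.087, 0, 0, 0, 0, 0, 7]]])

```text
t: 28.47
tcp_pos: [557.9, 283.8, 247.4]
tool_rot: [-0.0, 0.984, 0.178, 0.0]
contact_force: [0.2, 0.0, -0.2]
gripper_width: 87.0
```

Run:
```python
from h import *
np.set_printoptions(precision=1,suppress=True)
st=bot.get_state();print(st['t'],st['tcp_pos'],st['gripper_width'],st['tool_rot'])
s=save('side','s8'); t=save('top','t8')
for c in('side','top'):
  for q,z in(('pan_mid',3),('ring1_mid',14),('roller1_center',9),('post_a',10)): print(c,q,[(np.round(d['location']),round(d['confidence'],2),atz(c,d['location'],z,st)) for d in bot.place_of(q,c)[:8]])
a=cv2.resize(t[150:310,200:480,::-1],(700,400),interpolation=2); b=cv2.resize(s[130:350,210:470,::-1],(473,400),interpolation=2)
k=np.hstack([a,b]); cv2.imwrite('pics/a10.png',cv2.resize(k,(800,273),interpolation=3))
cv2.imwrite('pics/a10.png',np.vstack([cv2.resize(t[150:310,200:480,::-1],(525,300),interpolation=2),cv2.resize(s[190:330,220:465,::-1],(525,300),interpolation=2)]))
```

```text
28.4667 [557.9 283.8 247.4] 87.03034173452797 [-0.   1.   0.2  0. ]
side pan_mid [(array([296., 307.]), 0.72, array([557.8, 187. ,   3. ])), (array([428., 213.]), 0.58, array([ 419.6, -182.9,    3. ]))]
side ring1_mid [(array([372., 167.]), 0.69, array([ 601.8, -243.9,   14. ]))]
side roller1_center []
side post_a [(array([429., 211.]), 0.94, array([ 417.8, -184. ,   10. ])), (array([446., 190.]), 0.62, array([ 408.1, -270.9,   10. ]))]
top pan_mid [(array([250., 217.]), 0.8, array([559.9, 183.4,   3. ])), (array([392., 275.]), 0.53, array([ 417.6, -181.3,    3. ]))]
top ring1_mid [(array([421., 205.]), 0.65, array([ 596.1, -255.8,   14. ]))]
top roller1_center [(array([395., 276.]), 0.41, array([ 415.7, -188.5,    9. ])), (array([295., 212.]), 0.25, array([575.2,  66.4,   9. ]))]
top post_a [(array([393., 277.]), 0.97, array([ 411.4, -184.8,   10. ])), (array([429., 279.]), 0.7, array([ 409.4, -274.1,   10. ]))]
```

View pics/a10.png

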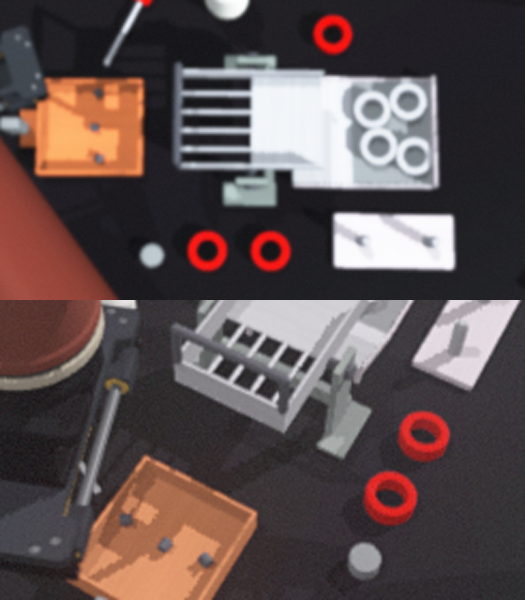

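Three rollers sit in the pan, which is clear of the level, empty sieve, and the four plain rings are in the tray. Next I'll go over the tray for a close look.

Call:
apply_moves(steps=[[[0.087, 0, 0, 0, 0, 0, 6.8], [0.087, 0, 0, 0, 0, 0, 6.8], [0.087, 0, 0, 0, 0, 0, 6.8], [0.087, 0, 0.038, 0, 0, 0, 0], [0.087, 0, 0.038, 0, 0, 0, 0], [0.087, 0, 0.038, 0, 0, 0, 0], [0.087, 0, 0.038, 0, 0, 0, 0], [0.087, 0, 0.038, 0, 0, 0, 0], [0.087, 0, 0.038, 0, 0, 0, 0], [0.087, 0, 0.038, 0, 0, 0, 0]]])

```text
t: 29.8
tcp_pos: [559.9, 16.1, 247.6]
tool_rot: [0.0, 1.0, 0.004, 0.0]
contact_force: [1.3, -1.1, 0.4]
gripper_width: 86.7
```

Call:
apply_moves(steps=[[[0.087, 0, 0.04, 0, 0, 0, 0], [0.087, 0, 0.04, 0, 0, 0, 0], [0.087, 0, 0.04, 0, 0, 0, 0], [0.087, 0, 0.04, 0, 0, 0, 0], [0.087, 0, 0.04, 0, 0, 0, 0], [0.087, 0, 0.04, 0, 0, 0, 0], [0.087, 0, 0.01, 0, 0, 0, 0], [0.087, 0, 0, 0, 0, 0, 0], [0.087, 0, 0, 0, 0, 0, 0], [0.087, 0, 0, 0, 0, 0, 0]]])

```text
t: 30.63
tcp_pos: [562.5, -230.6, 247.3]
tool_rot: [-0.0, 1.0, 0.005, 0.0]
contact_force: [0.4, -0.0, -0.7]
gripper_width: 87.3
```

```bash
cat > rings.py <<'E'
from h import *
np.set_printoptions(precision=1,suppress=True)
def look(n):
    st=bot.get_state();print(st['t'],st['tcp_pos'],st['gripper_width'],st['tool_rot'])
    im=save('wrist',n)
    for q,z in(('ring1_mid',14),('post_a',10)):
        for d in bot.regions_of(q,'wrist')[:8]:
            e=d['extent'];print(q,round(d['confidence'],2),np.round(e),atz('wrist',e[:2],z,st))
        for d in bot.place_of(q,'wrist')[:8]: print('  pt',q,round(d['confidence'],2),np.round(d['location']),atz('wrist',d['location'],z,st))
    return im,st
E
python3 - <<'E'
from rings import *
im,st=look('w9')
p=np.array([proj('wrist',X,st) for X in((640,-150,4),(640,-320,4),(370,-150,4),(370,-320,4))]);print(p)
cv2.imwrite('pics/w9b.png',cv2.resize(im[60:300,200:460,::-1],(650,600),interpolation=2))
E
```

```text
30.6333 [ 562.5 -230.6  247.3] 87.3088357824207 [-0.  1.  0.  0.]
ring1_mid 0.78 [331. 144.  42.  34.] [ 599.6 -247.1   14. ]
  pt ring1_mid 0.58 [328. 144.] [ 599.2 -242.4   14. ]
post_a 0.68 [313. 273. 108.  49.] [ 413.2 -225.1   10. ]
  pt post_a 0.78 [283. 272.] [ 414.6 -181.2   10. ]
  pt post_a 0.76 [343. 274.] [ 411.4 -269.2   10. ]
[[256.9 112.7]
 [386.7 114.4]
 [264.6 294.3]
 [374.1 295.1]]
```

View pics/w9b.png

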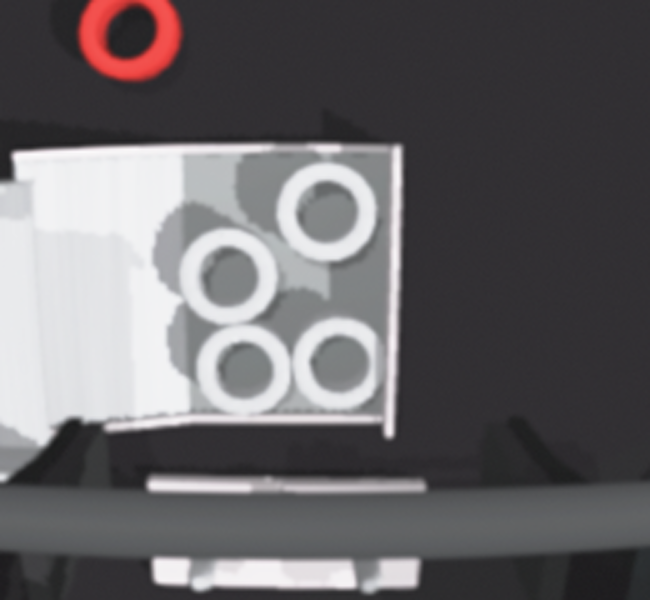

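The four rings in the tray are at crop px A(229,276), B(326,212), C(244,369) and D(338,364). B and D can be taken with the jaws along world x; A and C touch each other. I'll refine the centres and turn the hand to yaw -90.

Call:
apply_moves(steps=[[[0.087, 0, 0, 0, 0, 0, 7], [0.087, 0, 0, 0, 0, 0, 7], [0.087, 0, 0, 0, 0, 0, 7], [0.087, 0, 0, 0, 0, 0, 7], [0.087, 0, 0, 0, 0, 0, 7], [0.087, 0, 0, 0, 0, 0, 7], [0.087, 0, 0, 0, 0, 0, 7], [0.087, 0, 0, 0, 0, 0, 7], [0.087, 0, 0, 0, 0, 0, 7], [0.087, 0, 0, 0, 0, 0, 7]]])

```text
t: 31.72
tcp_pos: [562.3, -231.5, 247.5]
tool_rot: [-0.0, 0.82, -0.572, 0.0]
contact_force: [-0.1, 0.3, -0.4]
gripper_width: 87.1
```

Call:
apply_moves(steps=[[[0.087, 0, 0, 0, 0, 0, 7], [0.087, 0, 0, 0, 0, 0, 7], [0.087, 0, 0, 0, 0, 0, 6.6], [0.087, 0, 0, 0, 0, 0, 0], [0.087, 0, 0, 0, 0, 0, 0]]])

```text
t: 32.13
tcp_pos: [562.0, -230.8, 242.3]
tool_rot: [0.003, 0.758, -0.652, -0.005]
contact_force: [-0.2, 0.3, -0.5]
gripper_width: 86.8
```

```bash
cat > circ.py <<'E'
from h import *
np.set_printoptions(precision=1,suppress=True)
def circles(im,st,z=24,lo=(470,-310),hi=(650,-150)):
    # warp the plane z onto a metric grid (2 px per mm) and look for rings there
    s=2; W=int((hi[1]-lo[1])*s);H=int((hi[0]-lo[0])*s)
    m=np.zeros((H,W,2),np.float32)
    for i in range(0,H):
        for j in range(0,W): m[i,j]=proj('wrist',(hi[0]-i/s,hi[1]-j/s,z),st)
    g=cv2.remap(cv2.cvtColor(im,cv2.COLOR_RGB2GRAY),m[...,0],m[...,1],cv2.INTER_CUBIC)
    c=cv2.HoughCircles(cv2.GaussianBlur(g,(5,5),1),cv2.HOUGH_GRADIENT_ALT,1,60,param1=150,param2=.6,minRadius=44,maxRadius=56)
    c=[] if c is None else c.reshape(-1,3)
    return g,[(hi[0]-q[1]/s,hi[1]-q[0]/s,q[2]/s) for q in c]
E
python3 - <<'E'
from circ import *
s2=bot.get_state();print(s2['t'],s2['tcp_pos'],s2['tool_rot'],s2['qpos'])
s1=dict(s2);s1['tcp_pos']=np.array([562.5,-230.6,247.3]);s1['tool_rot']=[0,1,.005,0]
im=cv2.imread('pics/w9.png')[:,:,::-1].copy()
for r in circles(im,s1)[1]: print(np.array(r))
W=lambda x,y:atz('wrist',(200+x/2.5,60+y/2.5),24,s1)
print([W(*p)[:2] for p in((229,276),(326,212),(244,369),(338,364))])
print('tray wall',W(400,147),W(388,420))
im=save('wrist','w10')
print('now');[print(np.array(r)) for r in circles(im,s2)[1]]
for d in bot.place_of('post_a','wrist')[:4]: print(d['confidence'],atz('wrist',d['location'],10,s2))
E
```

```text
32.1333 [ 562.  -230.8  242.3] [ 0.   0.8 -0.7 -0. ] [ 0.2  0.2  0.2  1.5 -0.   1.4 -2.6]Traceback (most recent call last):
  File "<stdin>", line 5, in <module>
  File "circ.py", line 8, in circles
    for j in range(0,W): m[i,j]=proj('wrist',(hi[0]-i/s,hi[1]-j/s,z),st)
                                ~~~~^^^^^^^^^^^^^^^^^^^^^^^^^^^^^^^^^^^^
  File "h.py", line 20, in proj
    m=bot.camera_model(cam); f=200/np.tan(np.radians(m['fovy']/2))
ValueError: time passes only in moves, steps and waits
```

Call:
apply_moves(steps=[[[0.087, 0, 0, 0, 0, 0, -7.1], [0.087, 0, 0, 0, 0, 0, -7.1], [0.087, 0, 0, 0, 0, 0, -7.1], [0.087, 0, 0, 0, 0, 0, -7.1], [0.087, 0, 0, 0, 0, 0, -7.1], [0.087, 0, 0, 0, 0, 0, -7.1], [0.087, 0, 0, 0, 0, 0, -7.1], [0.087, 0, 0, 0, 0, 0, -7.1], [0.087, 0, 0, 0, 0, 0, -7.1], [0.087, 0, 0, 0, 0, 0, -7.1]]])

```text
t: 32.97
tcp_pos: [561.5, -231.9, 242.6]
tool_rot: [-0.001, 0.996, -0.088, -0.005]
contact_force: [0.4, -0.0, -0.1]
gripper_width: 87.3
```

Call:
apply_moves(steps=[[[0.087, 0, 0, 0, 0, 0, -7.1], [0.087, 0, 0, 0, 0, 0, -7.1], [0.087, 0, 0, 0, 0, 0, -7.1], [0.087, 0, 0, 0, 0, 0, -7.1], [0.087, 0, 0, 0, 0, 0, -7.1], [0.087, 0, 0, 0, 0, 0, -7.1], [0.087, 0, 0, 0, 0, 0, -7.1], [0.087, 0, 0, 0, 0, 0, -7.1], [0.087, 0, 0, 0, 0, 0, -7.1], [0.087, 0, 0, 0, 0, 0, -7.1]]])

```text
t: 33.8
tcp_pos: [561.5, -231.9, 242.8]
tool_rot: [-0.004, 0.862, 0.507, -0.003]
contact_force: [0.4, -0.1, 0.2]
gripper_width: 87.0
```

Call:
apply_moves(steps=[[[0.087, 0, 0, 0, 0, 0, -7.1], [0.087, 0, 0, 0, 0, 0, -7.1], [0.087, 0, 0, 0, 0, 0, -7.1], [0.087, 0, 0, 0, 0, 0, -7.1], [0.087, 0, 0, 0, 0, 0, 0], [0.087, 0, 0, 0, 0, 0, 0]]])

```text
t: 34.3
tcp_pos: [561.4, -232.3, 242.7]
tool_rot: [-0.004, 0.715, 0.699, -0.002]
contact_force: [-0.6, 0.1, -0.1]
gripper_width: 87.2
```

```bash
sed -i 's/^from scipy/import functools\ncm=functools.lru_cache(None)(bot.camera_model)\nfrom scipy/; s/=bot.camera_model(cam)/=cm(cam)/' h.py
python3 - <<'E'
from circ import *
s2=bot.get_state();print(s2['t'],s2['tcp_pos'],s2['tool_rot'],s2['qpos'])
s1=dict(s2);s1['tcp_pos']=np.array([562.5,-230.6,247.3]);s1['tool_rot']=[0,1,.005,0]
im=cv2.imread('pics/w9.png')[:,:,::-1].copy()
for r in circles(im,s1)[1]: print(np.array(r))
W=lambda x,y:atz('wrist',(200+x/2.5,60+y/2.5),24,s1)
print([W(*p)[:2] for p in((229,276),(326,212),(244,369),(338,364))])
im=save('wrist','w10')
g,c=circles(im,s2);print('now');[print(np.array(r)) for r in c]; cv2.imwrite('pics/g10.png',g)
for d in bot.place_of('post_a','wrist')[:4]: print(d['confidence'],atz('wrist',d['location'],10,s2))
E
```

```text
34.3 [ 561.4 -232.3  242.7] [-0.   0.7  0.7 -0. ] [ 0.4  0.3 -0.1  1.5  0.   1.4  0.3]
[ 518.  -205.5   24.9]
[ 567.  -198.5   25.1]
[ 521.5 -252.5   24.4]
[ 599.5 -246.    24.7]
[array([ 566.5, -197.9]), array([ 599.3, -246.3]), array([ 517.5, -205.2]), array([ 520.7, -254. ])]
now
[ 516. -205.   25.]
[ 519.5 -253.5   24.9]
[ 601.  -245.5   24.6]
[ 567.5 -195.    24.6]
0.84 [ 409.6 -181.3   10. ]
0.64 [ 411.2 -270.8   10. ]
```

Circle fits from both views agree, with radii of 25 mm, and the posts are at (410,-182) and (410,-271). I'll pick B first.

Call:
apply_moves(steps=[[[0.07, -0.0128, 0.0391, 0, 0, 0, 0], [0.07, 0, 0, 0.04, 0, 0, 0], [0.07, 0, 0, 0.04, 0, 0, 0], [0.07, 0, 0, 0.04, 0, 0, 0], [0.07, 0, 0, 0.04, 0, 0, 0], [0.07, 0, 0, 0.04, 0, 0, 0], [0.07, 0, 0, 0.02, 0, 0, 0], [0.07, 0, 0, 0.0107, 0, 0, 0], [0.07, 0, 0, 0, 0, 0, 0], [0, 0, 0, 0, 0, 0, 0]]], force=35)

```text
t: 35.23
tcp_pos: [598.4, -245.3, 11.7]
tool_rot: [-0.004, 0.715, 0.699, -0.002]
contact_force: [-0.1, -0.2, 1.2]
gripper_width: 67.5
```

Call:
apply_moves(steps=[[[0, 0, 0, 0, 0, 0, 0], [0, 0, 0, 0, 0, 0, 0], [0, 0, 0, 0, 0, 0, 0], [0, 0, 0, 0, 0, 0, 0], [0, 0, 0, 0, 0, 0, 0], [0, 0, 0, 0, 0, 0, 0]]])

```text
t: 35.73
tcp_pos: [598.5, -245.6, 11.9]
tool_rot: [-0.004, 0.714, 0.7, -0.002]
contact_force: [0.3, 0.4, 5.0]
gripper_width: 49.5
```

Call:
apply_moves(steps=[[[0, 0, 0, -0.02, 0, 0, 0], [0, 0, 0, -0.03, 0, 0, 0], [0, 0, 0, -0.03, 0, 0, 0], [0, 0, 0, -0.028, 0, 0, 0], [0, -0.0045, -0.028, 0, 0, 0, 0], [0, -0.005, -0.032, 0, 0, 0, 0], [0, -0.005, -0.032, 0, 0, 0, 0], [0, -0.005, -0.032, 0, 0, 0, 0], [0, -0.005, -0.032, 0, 0, 0, 0], [0, -0.005, -0.032, 0, 0, 0, 0]]])

```text
t: 36.57
tcp_pos: [408.3, -271.1, 120.4]
tool_rot: [-0.005, 0.714, 0.7, -0.003]
contact_force: [0.5, -0.2, -0.7]
gripper_width: 48.9
```

Call:
apply_moves(steps=[[[0, 0, 0, 0, 0, 0, 0], [0, 0, 0, 0, 0, 0, 0], [0, 0, 0, 0, 0, 0, 0]]])

```text
t: 36.82
tcp_pos: [410.7, -271.2, 121.0]
tool_rot: [-0.004, 0.714, 0.7, -0.002]
contact_force: [-0.7, 0.4, -1.5]
gripper_width: 49.1
```

Run:
```python
from h import *
np.set_printoptions(precision=1,suppress=True)
s2=bot.get_state();print(s2['t'],s2['tcp_pos'],s2['tool_rot'],s2['gripper_width'],s2['contact_force'])
im=save('wrist','w11');print(proj('wrist',(410,-271,62),s2),proj('wrist',(410,-182,62),s2),proj('wrist',(410,-271,120),s2))
for d in bot.place_of('post_a','wrist')[:4]: print(d['confidence'],d['location'],atz('wrist',d['location'],10,s2))
cv2.imwrite('pics/w11b.png',cv2.resize(im[:,:,::-1],None,fx=1.2,fy=1.2))
```

```text
36.8167 [ 410.7 -271.2  121. ] [-0.   0.7  0.7 -0. ] 49.08842455707966 [-0.7  0.4 -1.5]
[317.1 214.1] [314.5  92.7] [316.  245.3]
0.89 [319.6, 92.2] [ 413.5 -177.5   10. ]
0.65 [319.4, 199.1] [ 411.4 -273.4   10. ]
```

View pics/w11b.png

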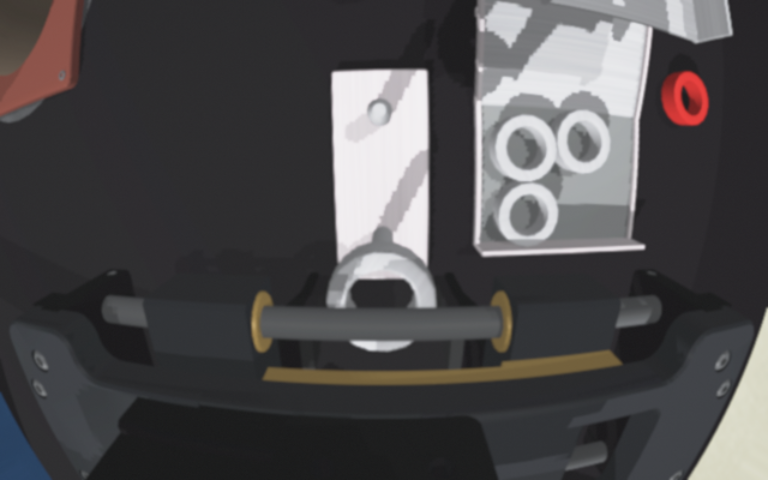

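The ring is level in the jaws and centred over the far post, and the near post top is at view px (378,113), as predicted. I'll lower it.

Call:
apply_moves(steps=[[[0, 0, 0, 0.02, 0, 0, 0], [0, 0, 0, 0.02, 0, 0, 0], [0, 0, 0, 0.015, 0, 0, 0], [0, 0, 0, 0.015, 0, 0, 0], [0, 0, 0, 0.015, 0, 0, 0], [0, 0, 0, 0.01, 0, 0, 0], [0, 0, 0, 0.005, 0, 0, 0], [0, 0, 0, 0, 0, 0, 0], [0, 0, 0, 0, 0, 0, 0]]])

```text
t: 37.67
tcp_pos: [409.8, -271.0, 21.2]
tool_rot: [-0.004, 0.714, 0.7, -0.003]
contact_force: [-1.0, -0.2, -1.2]
gripper_width: 49.3
```

Call:
apply_moves(steps=[[[0, 0, 0, 0.0015, 0, 0, 0], [0.07, 0, 0, 0, 0, 0, 0], [0.07, 0, 0, 0, 0, 0, 0], [0.07, 0, 0, 0, 0, 0, 0], [0.07, 0, 0, -0.01, 0, 0, 0], [0.07, 0, 0, -0.03, 0, 0, 0], [0.07, 0, 0, -0.04, 0, 0, 0], [0.07, 0, 0, -0.04, 0, 0, 0], [0.07, 0, 0, -0.04, 0, 0, 0], [0.07, 0, 0, -0.03, 0, 0, 0]]])

```text
t: 38.5
tcp_pos: [411.8, -271.8, 214.3]
tool_rot: [-0.002, 0.714, 0.7, -0.002]
contact_force: [0.9, -0.8, 0.3]
gripper_width: 69.8
```

Call:
apply_moves(steps=[[[0.07, 0.004, 0.035, -0.01, 0, 0, 0], [0.07, 0.004, 0.035, -0.01, 0, 0, 0], [0.07, 0.004, 0.035, -0.01, 0, 0, 0], [0.07, 0.004, 0.005, 0, 0, 0, 0], [0.07, 0, 0, 0, 0, 0, 0], [0.07, 0, 0, 0, 0, 0, 0]]])

```text
t: 39.0
tcp_pos: [521.4, -257.8, 238.6]
tool_rot: [-0.005, 0.714, 0.7, -0.003]
contact_force: [-0.3, 0.1, 0.2]
gripper_width: 70.0
```

```bash
cat > look.py <<'E'
import sys; from circ import *
s=bot.get_state();print(s['t'],s['tcp_pos'],s['tool_rot'],s['gripper_width'])
im=save('wrist',sys.argv[1]);c=circles(im,s)[1]
Q=s['tool_rot'];T=Ro.from_quat([Q[1],Q[2],Q[3],Q[0]]).as_matrix()
for r in c: print(np.array(r),'tool shift',T.T@(np.array([r[0],r[1],12])-s['tcp_pos']))
for z in(30,50): print('rack z',z,[np.array(r) for r in circles(im,s,z,(360,-310),(460,-140))[1]])
E
python3 look.py w12
```

```text
39.0 [ 521.4 -257.8  238.6] [-0.   0.7  0.7 -0. ] 70.03264816927758
[ 517.5 -205.    24.8] tool shift [ 52.2  -2.5 226.8]
[ 564.5 -196.5   24.7] tool shift [ 61.6  44.3 226.3]
[ 521.5 -251.5   24.4] tool shift [  5.8   2.4 226.6]
rack z 30 []
rack z 50 [array([ 417. , -265.5,   26.3], dtype=float32)]
```

Call:
apply_moves(steps=[[[0.07, 0.005, 0.0015, 0.03, 0, 0, 0], [0.07, 0, 0, 0.04, 0, 0, 0], [0.07, 0, 0, 0.04, 0, 0, 0], [0.07, 0, 0, 0.04, 0, 0, 0], [0.07, 0, 0, 0.04, 0, 0, 0], [0.07, 0, 0, 0.025, 0, 0, 0], [0.07, 0, 0, 0.0115, 0, 0, 0], [0, 0, 0, 0, 0, 0, 0], [0, 0, 0, 0, 0, 0, 0], [0, 0, 0, 0, 0, 0, 0]]])

```text
t: 39.88
tcp_pos: [522.4, -253.3, 14.2]
tool_rot: [-0.003, 0.715, 0.7, -0.002]
contact_force: [0.2, 0.2, -0.5]
gripper_width: 57.1
```

Call:
apply_moves(steps=[[[0, 0, 0, 0, 0, 0, 0], [0, 0, 0, 0, 0, 0, 0], [0, 0, 0, 0, 0, 0, 0], [0, 0, 0, 0, 0, 0, 0]]])

```text
t: 40.22
tcp_pos: [522.5, -253.1, 14.1]
tool_rot: [-0.003, 0.714, 0.7, -0.002]
contact_force: [-1.0, 0.2, 8.2]
gripper_width: 48.6
```

Call:
apply_moves(steps=[[[0, 0, 0, -0.02, 0, 0, 0], [0, 0, 0, -0.03, 0, 0, 0], [0, 0, 0, -0.03, 0, 0, 0], [0, 0, 0, -0.03, 0, 0, 0], [0, -0.005, -0.025, 0, 0, 0, 0], [0, -0.005, -0.03, 0, 0, 0, 0], [0, -0.005, -0.03, 0, 0, 0, 0], [0, -0.0053, -0.0271, 0, 0, 0, 0], [0, 0, 0, 0, 0, 0, 0], [0, 0, 0, 0, 0, 0, 0]]])

```text
t: 41.05
tcp_pos: [408.9, -271.4, 124.1]
tool_rot: [-0.004, 0.715, 0.699, -0.003]
contact_force: [0.3, 0.4, -1.6]
gripper_width: 48.5
```

Call:
apply_moves(steps=[[[0, 0, 0, 0.02, 0, 0, 0], [0, 0, 0, 0.02, 0, 0, 0], [0, 0, 0, 0.015, 0, 0, 0], [0, 0, 0, 0.015, 0, 0, 0], [0, 0, 0, 0.008, 0, 0, 0], [0, 0, 0, 0, 0, 0, 0], [0, 0, 0, 0, 0, 0, 0]]])

```text
t: 41.63
tcp_pos: [409.7, -270.2, 45.3]
tool_rot: [-0.004, 0.714, 0.7, -0.003]
contact_force: [-0.3, 0.7, -1.7]
gripper_width: 48.8
```

Call:
apply_moves(steps=[[[0, 0, 0, 0.0035, 0, 0, 0], [0.07, 0, 0, 0, 0, 0, 0], [0.07, 0, 0, 0, 0, 0, 0], [0.07, 0, 0, 0, 0, 0, 0], [0.07, 0, 0, -0.01, 0, 0, 0], [0.07, 0, 0, -0.03, 0, 0, 0], [0.07, 0, 0, -0.04, 0, 0, 0], [0.07, 0, 0, -0.04, 0, 0, 0], [0.07, 0, 0, -0.04, 0, 0, 0], [0.07, 0, 0, -0.03, 0, 0, 0]]])

```text
t: 42.47
tcp_pos: [411.4, -271.1, 236.3]
tool_rot: [-0.002, 0.714, 0.7, -0.002]
contact_force: [0.5, -0.3, -0.0]
gripper_width: 69.9
```

Call:
apply_moves(steps=[[[0.026, 0.008, 0.035, 0, 0, 0, 0], [0.026, 0.008, 0.035, 0, 0, 0, 0], [0.026, 0.008, 0.035, 0, 0, 0, 0], [0.026, 0.01, 0.035, 0, 0, 0, 0], [0.026, 0.01, 0.02, 0, 0, 0, 0], [0.026, 0.01, 0.012, 0, 0, 0, 0], [0.026, 0, 0, 0, 0, 0, 0], [0.026, 0, 0, 0, 0, 0, 0], [0.026, 0, 0, 0, 0, 0, 0]]])

```text
t: 43.22
tcp_pos: [583.0, -221.3, 230.5]
tool_rot: [-0.004, 0.715, 0.699, -0.003]
contact_force: [-0.5, -0.2, 0.3]
gripper_width: 27.3
```

```bash
python3 look.py w13
```

```text
43.2167 [ 583.  -221.3  230.5] [-0.   0.7  0.7 -0. ] 27.341869689190638
[ 517.5 -202.5   24.7] tool shift [ 17.  -63.6 219.2]
[ 567.5 -195.5   24.6] tool shift [ 25.1 -13.8 218.7]
rack z 30 [array([ 401. , -277.5,   26.1], dtype=float32)]
rack z 50 [array([ 411.5, -270. ,   24.6], dtype=float32)]
```

Two rings are stacked on the far post; the top face fits at z=50, (411.5,-270). I'll grip ring A by its wall and draw it away from C.

Call:
apply_moves(steps=[[[0.026, 0.025, 0.0067, 0.018, 0, 0, 0], [0.026, 0, 0, 0.04, 0, 0, 0], [0.026, 0, 0, 0.04, 0, 0, 0], [0.026, 0, 0, 0.04, 0, 0, 0], [0.026, 0, 0, 0.04, 0, 0, 0], [0.026, 0, 0, 0.025, 0, 0, 0], [0.026, 0, 0, 0.015, 0, 0, 0], [0.026, 0, 0, 0, 0, 0, 0], [0, 0, 0, 0, 0, 0, 0], [0, 0, 0, 0, 0, 0, 0]]], force=15)

```text
t: 44.1
tcp_pos: [589.7, -196.0, 13.8]
tool_rot: [-0.003, 0.715, 0.699, -0.002]
contact_force: [0.2, -0.8, 0.2]
gripper_width: 19.0
```

Call:
apply_moves(steps=[[[0, 0, 0, 0, 0, 0, 0], [0, 0, 0, 0, 0, 0, 0], [0, 0, 0, -0.001, 0, 0, 0]]])

```text
t: 44.35
tcp_pos: [589.7, -195.5, 14.2]
tool_rot: [-0.004, 0.714, 0.7, -0.002]
contact_force: [-0.8, -0.4, -1.4]
gripper_width: 10.6
```

Call:
apply_moves(steps=[[[0, -0.006, 0.002, 0, 0, 0, 0], [0, -0.01, 0.003, 0, 0, 0, 0], [0, -0.01, 0.003, 0, 0, 0, 0], [0, -0.01, 0.003, 0, 0, 0, 0], [0, -0.01, 0.002, 0, 0, 0, 0], [0, -0.006, 0.002, 0, 0, 0, 0], [0, 0, 0, 0, 0, 0, 0], [0.026, 0, 0, 0, 0, 0, 0], [0.026, 0, 0, 0, 0, 0, 0], [0.026, 0, 0, 0, 0, 0, 0]]])

```text
t: 45.18
tcp_pos: [602.8, -247.7, 12.3]
tool_rot: [-0.005, 0.714, 0.7, -0.003]
contact_force: [-0.2, -0.0, -0.0]
gripper_width: 22.3
```

Call:
apply_moves(steps=[[[0.026, 0, 0, -0.02, 0, 0, 0], [0.026, 0, 0, -0.04, 0, 0, 0], [0.07, 0, 0, -0.04, 0, 0, 0], [0.07, 0, 0, -0.04, 0, 0, 0], [0.07, 0, 0, -0.04, 0, 0, 0], [0.07, 0, -0.02, -0.04, 0, 0, 0], [0.07, 0, 0, 0, 0, 0, 0], [0.07, 0, 0, 0, 0, 0, 0]]], force=35)

```text
t: 45.85
tcp_pos: [587.1, -248.2, 233.0]
tool_rot: [-0.002, 0.715, 0.7, -0.002]
contact_force: [-0.5, 0.2, -1.5]
gripper_width: 58.2
```

```bash
python3 look.py w14
```

```text
45.85 [ 587.1 -248.2  233. ] [-0.   0.7  0.7 -0. ] 58.18517968841188
[ 515.5 -203.    24.8] tool shift [ 43.6 -71.4 221.4]
[ 585.  -250.    24.7] tool shift [ -1.9  -0.9 221. ]
rack z 30 [array([ 399. , -275. ,   26.1], dtype=float32)]
rack z 50 [array([ 410. , -269.5,   24.9], dtype=float32)]
```

Call:
apply_moves(steps=[[[0.07, -0.0015, -0.001, 0.03, 0, 0, 0], [0.07, 0, 0, 0.04, 0, 0, 0], [0.07, 0, 0, 0.04, 0, 0, 0], [0.07, 0, 0, 0.04, 0, 0, 0], [0.07, 0, 0, 0.035, 0, 0, 0], [0.07, 0, 0, 0.025, 0, 0, 0], [0.07, 0, 0, 0.0105, 0, 0, 0], [0, 0, 0, 0, 0, 0, 0], [0, 0, 0, 0, 0, 0, 0], [0, 0, 0, 0, 0, 0, 0]]])

```text
t: 46.73
tcp_pos: [583.0, -248.1, 9.0]
tool_rot: [-0.005, 0.714, 0.7, -0.003]
contact_force: [-0.1, 0.5, -0.2]
gripper_width: 57.3
```

Call:
apply_moves(steps=[[[0, 0, 0, 0, 0, 0, 0], [0, 0, 0, 0, 0, 0, 0], [0, 0, 0, 0, 0, 0, 0], [0, 0, 0, 0, 0, 0, 0]]])

```text
t: 47.07
tcp_pos: [583.1, -248.4, 9.5]
tool_rot: [-0.005, 0.714, 0.7, -0.003]
contact_force: [0.1, -0.2, -1.3]
gripper_width: 48.5
```

Call:
apply_moves(steps=[[[0, 0, 0, -0.02, 0, 0, 0], [0, 0, 0, -0.03, 0, 0, 0], [0, 0, 0, -0.03, 0, 0, 0], [0, 0, 0, -0.03, 0, 0, 0], [0, 0.0105, -0.0284, 0, 0, 0, 0], [0, 0.0135, -0.0365, 0, 0, 0, 0], [0, 0.0135, -0.0365, 0, 0, 0, 0], [0, 0.0135, -0.0365, 0, 0, 0, 0], [0, 0.0135, -0.0365, 0, 0, 0, 0], [0, 0, 0, 0, 0, 0, 0]]])

```text
t: 47.9
tcp_pos: [403.7, -178.2, 120.0]
tool_rot: [-0.007, 0.715, 0.7, -0.005]
contact_force: [0.6, -0.1, -1.9]
gripper_width: 48.4
```

Call:
apply_moves(steps=[[[0, 0, 0, 0, 0, 0, 0], [0, 0, 0, 0, 0, 0, 0]]])

```text
t: 48.07
tcp_pos: [411.9, -180.9, 122.1]
tool_rot: [-0.004, 0.714, 0.7, -0.002]
contact_force: [-0.4, -0.1, -1.4]
gripper_width: 48.5
```

Call:
apply_moves(steps=[[[0, 0, -0.0015, 0.02, 0, 0, 0], [0, 0, 0, 0.02, 0, 0, 0], [0, 0, 0, 0.015, 0, 0, 0], [0, 0, 0, 0.015, 0, 0, 0], [0, 0, 0, 0.015, 0, 0, 0], [0, 0, 0, 0.012, 0, 0, 0], [0, 0, 0, 0.005, 0, 0, 0], [0, 0, 0, 0, 0, 0, 0], [0, 0, 0, 0, 0, 0, 0]]])

```text
t: 48.82
tcp_pos: [409.6, -180.5, 19.7]
tool_rot: [-0.005, 0.714, 0.7, -0.003]
contact_force: [0.3, -0.1, -1.4]
gripper_width: 48.3
```

Call:
apply_moves(steps=[[[0, 0, 0, 0.002, 0, 0, 0], [0.07, 0, 0, 0, 0, 0, 0], [0.07, 0, 0, 0, 0, 0, 0], [0.07, 0, 0, 0, 0, 0, 0], [0.07, 0, 0, -0.01, 0, 0, 0], [0.07, 0, 0, -0.03, 0, 0, 0], [0.07, 0, 0, -0.04, 0, 0, 0], [0.07, 0, 0, -0.04, 0, 0, 0], [0.07, 0, 0, -0.04, 0, 0, 0], [0.07, 0, 0, -0.04, 0, 0, 0]]])

```text
t: 49.65
tcp_pos: [410.4, -180.5, 220.7]
tool_rot: [-0.004, 0.714, 0.7, -0.002]
contact_force: [0.4, -1.5, -0.0]
gripper_width: 69.5
```

Call:
apply_moves(steps=[[[0.07, -0.008, 0.035, 0, 0, 0, 0], [0.07, -0.008, 0.035, 0, 0, 0, 0], [0.07, -0.008, 0.032, -0.01, 0, 0, 0], [0.07, 0, 0, 0, 0, 0, 0], [0.07, 0, 0, 0, 0, 0, 0], [0.07, 0, 0, 0, 0, 0, 0]]])

```text
t: 50.15
tcp_pos: [511.8, -206.8, 226.7]
tool_rot: [-0.005, 0.714, 0.7, -0.003]
contact_force: [0.6, 0.4, -0.3]
gripper_width: 70.2
```

```bash
python3 look.py w15
```

```text
50.15 [ 511.8 -206.8  226.7] [-0.   0.7  0.7 -0. ] 70.18320983013052
[ 516.  -202.    24.6] tool shift [  4.3   6.4 214.6]
rack z 30 []
rack z 50 [array([ 416.5, -179.5,   24.7], dtype=float32), array([ 410. , -270. ,   24.8], dtype=float32)]
```

```bash
cat > rack.py <<'E'
import sys; from circ import *
s=bot.get_state(); im=save('wrist',sys.argv[1]) if len(sys.argv)>1 else cv2.imread('pics/w15.png')[:,:,::-1].copy()
import circ
H0=cv2.HoughCircles
circ.cv2.HoughCircles=lambda g,*a,**k:H0(g,cv2.HOUGH_GRADIENT_ALT,1,40,param1=120,param2=.4,minRadius=42,maxRadius=58)
for z in(24,30,36,43,50,56): print(z,[np.array(r) for r in circles(im,s,z,(360,-310),(460,-140))[1]])
g=circles(im,s,30,(360,-310),(460,-140))[0]; cv2.imwrite('pics/rack.png',cv2.resize(g,None,fx=2,fy=2))
E
python3 rack.py
```

```text
24 [array([ 408.5, -182. ,   26. ], dtype=float32)]
30 [array([ 411.5, -182. ,   25.2], dtype=float32), array([ 403.5, -279.5,   26.8], dtype=float32)]
36 [array([ 406. , -276.5,   26.4], dtype=float32), array([ 414. , -180.5,   23.9], dtype=float32)]
43 [array([ 415. , -179.5,   24. ], dtype=float32), array([ 407.5, -273. ,   25.8], dtype=float32)]
50 [array([ 410.5, -271. ,   25.5], dtype=float32), array([ 416. , -178.5,   22.7], dtype=float32)]
56 [array([ 411.5, -268.5,   25.1], dtype=float32)]
```

Ring A sits at the foot of the near post, with its top face fitting at z=30, r=25.2. I'll take the last ring, C.

Call:
apply_moves(steps=[[[0.07, 0.0038, 0.006, 0.03, 0, 0, 0], [0.07, 0, 0, 0.04, 0, 0, 0], [0.07, 0, 0, 0.04, 0, 0, 0], [0.07, 0, 0, 0.04, 0, 0, 0], [0.07, 0, 0, 0.03, 0, 0, 0], [0.07, 0, 0, 0.023, 0, 0, 0], [0.07, 0, 0, 0.0105, 0, 0, 0], [0, 0, 0, 0, 0, 0, 0], [0, 0, 0, 0, 0, 0, 0], [0, 0, 0, 0, 0, 0, 0]]])

```text
t: 51.03
tcp_pos: [517.4, -203.2, 14.9]
tool_rot: [-0.003, 0.714, 0.7, -0.002]
contact_force: [-0.7, 0.3, 1.1]
gripper_width: 57.5
```

Call:
apply_moves(steps=[[[0, 0, 0, 0, 0, 0, 0], [0, 0, 0, 0, 0, 0, 0], [0, 0, 0, 0, 0, 0, 0], [0, 0, 0, 0, 0, 0, 0]]])

```text
t: 51.37
tcp_pos: [517.5, -203.2, 14.8]
tool_rot: [-0.003, 0.714, 0.7, -0.002]
contact_force: [-1.2, -0.3, 7.0]
gripper_width: 49.2
```

Call:
apply_moves(steps=[[[0, 0, 0, -0.02, 0, 0, 0], [0, 0, 0, -0.03, 0, 0, 0], [0, 0, 0, -0.03, 0, 0, 0], [0, 0, 0, -0.03, 0, 0, 0], [0, 0.0045, -0.024, 0, 0, 0, 0], [0, 0.005, -0.028, 0, 0, 0, 0], [0, 0.005, -0.028, 0, 0, 0, 0], [0, 0.005, -0.0274, 0, 0, 0, 0], [0, 0, 0, 0, 0, 0, 0], [0, 0, 0, 0, 0, 0, 0]]])

```text
t: 52.2
tcp_pos: [409.7, -181.4, 124.8]
tool_rot: [-0.004, 0.715, 0.7, -0.003]
contact_force: [1.0, 0.2, -2.2]
gripper_width: 48.8
```

Call:
apply_moves(steps=[[[0, 0, 0, 0, 0, 0, 0], [0, 0, 0, 0.02, 0, 0, 0], [0, 0, 0, 0.02, 0, 0, 0], [0, 0, 0, 0.015, 0, 0, 0], [0, 0, 0, 0.015, 0, 0, 0], [0, 0, 0, 0.009, 0, 0, 0], [0, 0, 0, 0, 0, 0, 0], [0, 0, 0, 0, 0, 0, 0]]])

```text
t: 52.87
tcp_pos: [410.1, -181.0, 45.0]
tool_rot: [-0.005, 0.714, 0.7, -0.003]
contact_force: [-0.1, -0.3, -1.7]
gripper_width: 48.9
```

Release, rise, and back off to where all three cameras can see.

Call:
apply_moves(steps=[[[0, 0, 0, 0.003, 0, 0, 0], [0.07, 0, 0, 0, 0, 0, 0], [0.07, 0, 0, 0, 0, 0, 0], [0.07, 0, 0, 0, 0, 0, 0], [0.07, 0, 0, -0.01, 0, 0, 0], [0.07, 0, 0, -0.03, 0, 0, 0], [0.07, 0, 0, -0.04, 0, 0, 0], [0.07, 0, 0, -0.04, 0, 0, 0], [0.07, 0, 0, -0.04, 0, 0, 0], [0.07, 0, 0, -0.03, 0, 0, 0]]])

```text
t: 53.7
tcp_pos: [412.0, -181.6, 236.7]
tool_rot: [-0.003, 0.714, 0.7, -0.002]
contact_force: [1.0, -0.3, -0.2]
gripper_width: 70.3
```

Call:
apply_moves(steps=[[[0.07, -0.035, 0.015, -0.01, 0, 0, 0], [0.07, -0.035, 0.015, -0.01, 0, 0, 0], [0.07, -0.035, 0.015, -0.01, 0, 0, 0], [0.07, -0.035, 0.015, 0, 0, 0, 0], [0.07, 0, 0, 0, 0, 0, 0], [0.07, 0, 0, 0, 0, 0, 0]]])

```text
t: 54.2
tcp_pos: [468.7, -324.5, 261.2]
tool_rot: [-0.005, 0.715, 0.699, -0.003]
contact_force: [-0.1, 1.1, 0.4]
gripper_width: 69.8
```

```bash
python3 rack.py w16
python3 - <<'E'
from h import *
np.set_printoptions(precision=1,suppress=True)
st=bot.get_state();print(st['t'],st['tcp_pos'],st['gripper_width'])
s=save('side','s9');t=save('top','t9')
for c in('side','top'):
  for q,z in(('pan_mid',3),('sieve_bar',175)): print(c,q,[(round(d['confidence'],2),atz(c,d['location'],z,st)) for d in bot.place_of(q,c)[:2]])
A=cv2.resize(s[130:350,230:480,::-1],(680,598),interpolation=2)
cv2.imwrite('pics/a12.png',A)
E
```

```text
24 [array([ 404.5, -176.5,   27.4], dtype=float32), array([ 409.5, -269. ,   22.2], dtype=float32)]
30 [array([ 411. , -268.5,   23.5], dtype=float32), array([ 406.5, -178. ,   26.8], dtype=float32)]
36 [array([ 407.5, -178. ,   26.2], dtype=float32), array([ 414.5, -268. ,   22.7], dtype=float32)]
43 [array([ 409. , -270. ,   25.9], dtype=float32), array([ 408.5, -180.5,   26.3], dtype=float32)]
50 [array([ 410. , -269.5,   25.5], dtype=float32), array([ 412. , -182. ,   23.1], dtype=float32)]
56 [array([ 416.5, -268. ,   22.2], dtype=float32), array([ 411.5, -183.5,   23.3], dtype=float32)]
54.25 [ 468.8 -322.9  261.3] 70.19183018625657
side pan_mid [(0.83, array([558.8, 192.9,   3. ]))]
side sieve_bar [(0.85, array([563. ,  63.5, 175. ]))]
top pan_mid [(0.61, array([565., 188.,   3.]))]
top sieve_bar [(0.81, array([553.2,  59.9, 175. ]))]
```

View pics/a12.png

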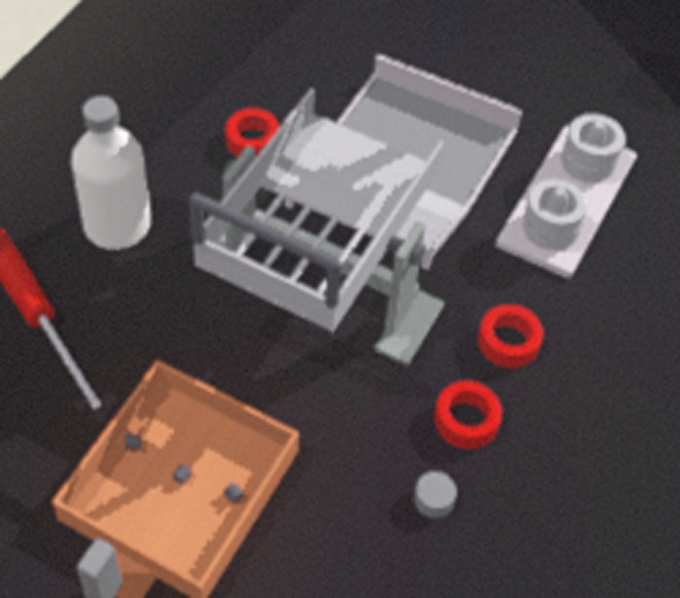

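The final view shows both posts holding two flat rings each, the tray empty and the sieve level and empty. The pan is clear with three rollers in it.

```bash
python3 -c "
from station import bot
print(bot.hand_in())"
```

```text
the job is handed in; nothing more can be done
None
```

The whole job is done in the order asked and handed in at about 54 s of robot time; no verdict is reported.

What I did:
- **Pan home:** I pushed the pan in until it pressed on the stop, with 9 N felt at the grip.
- **Rollers:** I tilted the slotted end down about 0.42 rad, which cleared the rollers off the sieve.
- **Rings to the tray:** I tipped the sieve the other way to about -0.74 rad, and all four rings slid into the tray. I then set the sieve level again.
- **Pan out:** I drew the pan about 168 mm back out on the side it came from.
- **Rack:** I threaded the rings two to a post. One ring touched its neighbour, so I first slid it clear by its wall.

Last checks:
- **Rings:** The final side picture shows two flat rings on each post and an empty tray. The wrist-camera circle fit puts the far post's upper ring at its expected height of 50 mm. The same fit was unclear for the near post's upper ring, so for that one I relied on the picture and the unobstructed lowering.
- **Sieve:** It looks level, matching its first picture, and is empty.
- **Pan and rollers:** The pan is clear of the sieve, with its middle at y about 190 mm. Three rollers are in it. A small fourth dark spot in the first side picture might have been a roller, but I saw no fourth one anywhere afterwards.
- **Left alone:** I never moved to the bottle, mount, screwdriver or red rings. All are in the final picture, apart from part of the screwdriver at its edge, and look undisturbed.

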